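# Pack the keyed tealight trays on their carrier and shut the keeper

## Task

Pack away the tealights: move the matchbox off the carrier into the open blue tub, then stack every tealight tray squarely on the carrier's seat, each one's notch fully home over the key below it, with the keeper bar still open. Then swing the keeper bar shut until it clicks into its catch. Do not push against the glass votive holders with the arm or gripper.

Things in the scene. Friction and masses are not known exactly. Their poses are not given: they have to be found in the camera images.
- tray1_mid (a point): brown wooden tealight tray, one of up to four alike (absent: None), 124 mm long (its x), 52 wide (its y), 32 high, 0.17 kg, plain upright outer sides. This point: its centre, 16 mm above its underside. x points to the keyed end, z up. The 34 mm at the +x end is a solid block, the rest an open trough with two tealights fixed in it, below the rim. Starts lying loose on the shelf
- tray1_key (a point): middle of the pale key on top of tray1: 16 mm (x) by 28 mm (y) by 10 mm high, on the solid end, 45 mm along the tray's +x from its centre, 21 mm above its centre. Straight below it, in the underside, is a notch 23 mm (x) by 35 mm (y) by 12 mm deep, which drops over the key of the tray or carrier below with 3.5 mm play on each side
- tray2_mid (a point): second tray, same as tray1. In stacks each tray's centre is 32 mm above the one below; a tray the wrong way round or off the key sits about 10 mm high or tilted
- tray2_key (a point): the same on tray2
- tray3_mid (a point): third tray, same point and axes as tray1
- tray3_key (a point): the same on tray3
- tray4_mid (a point): fourth tray, same point and axes as tray1
- tray4_key (a point): the same on tray4
- seat (a point): middle of the top face of the fixed plywood carrier's seat, 20 mm above the shelf. x points along the seat to its key, z up; stacked trays point the same way, centres straight above this point, the lowest 16 mm above it. The seat is 56 mm wide and reaches 62 mm to +x; the keeper bar is 95 mm off at the -x end. Nothing stands beside the stack's long sides
- seat_key (a point): middle of the carrier's own key, 16 (x) by 28 (y) by 10 mm high, on the seat 45 mm from its middle towards its +x
- keeper (a joint): angle of the steel keeper bar on its upright hinge, rad: 0 shut across the stack's -x end (at its stop), to 1.7 open, the free end swinging to the seat's -x (anticlockwise from above). Stays where left. In the last 0.17 rad a sprung ball catch resists with about 3 to 5 N at the knob, most near 0.1 rad, then snaps the bar shut and holds it
- keeper_knob (a point): grip point of the upright black knob on the keeper bar: a cylinder 16 mm across, 75 mm from the hinge axis, from 80 to 122 mm above the shelf, this point at 106 mm. The bar below it is 12 mm thick, 104 mm long, 66 to 80 mm above the shelf
- keeper_hinge (a point): on the keeper's upright hinge axis, level with the knob's grip point; 95 mm from the seat's middle along its -x and 48 mm along its -y. Shut, the knob lies from here in the seat's +y direction
- matchbox_mid (a point): centre of the closed wooden matchbox, 90 mm (x) by 50 mm (y) by 26 mm high, 0.06 kg; it starts flat on the carrier's seat, beside the key, in the way of the trays
- tub: fixed blue plastic tub, outside 150 mm (x) by 170 mm (y), walls 4 mm thick and 75 mm high, floor 4 mm; origin under its centre. Its lid stands open at the +x side, leaning outwards, up to 215 mm high
- votive1: clear glass votive holder 1, 68 mm across at the rim, 70 mm high, open on top; origin at the centre of its underside. Not to be touched by the robot
- votive2: clear glass votive holder 2, 68 mm across at the rim, 70 mm high, open on top; origin at the centre of its underside. Not to be touched by the robot
- votive3: clear glass votive holder 3, 68 mm across at the rim, 70 mm high, open on top; origin at the centre of its underside. Not to be touched by the robot
Mind the look-alikes: they are no part of the job. What is shaped like the part that bears tray1_mid but turquoise is not meant.

How it is judged:
On the way, in this order (a step that is already met when the one before it is completed fails the run):
1. the matchbox is in the tub and all trays are stacked fully home on the carrier, with the keeper bar still open (horizontal distance between each of tray1_mid, tray2_mid, tray3_mid, tray4_mid and seat below 0.012 m and horizontal distance between each of tray1_key, tray2_key, tray3_key, tray4_key and seat_key below 0.014 m and angle between each of tray1_mid, tray2_mid, tray3_mid, tray4_mid's own z axis and vertical below 0.06 rad and (height (world z) of tray1_mid between 0.032 and 0.04 m or height (world z) of tray1_mid between 0.064 and 0.072 m or height (world z) of tray1_mid between 0.096 and 0.104 m or height (world z) of tray1_mid between 0.128 and 0.136 m) and (height (world z) of tray2_mid between 0.032 and 0.04 m or height (world z) of tray2_mid between 0.064 and 0.072 m or height (world z) of tray2_mid between 0.096 and 0.104 m or height (world z) of tray2_mid between 0.128 and 0.136 m) and (height (world z) of tray3_mid between 0.032 and 0.04 m or height (world z) of tray3_mid between 0.064 and 0.072 m or height (world z) of tray3_mid between 0.096 and 0.104 m or height (world z) of tray3_mid between 0.128 and 0.136 m) and (height (world z) of tray4_mid between 0.032 and 0.04 m or height (world z) of tray4_mid between 0.064 and 0.072 m or height (world z) of tray4_mid between 0.096 and 0.104 m or height (world z) of tray4_mid between 0.128 and 0.136 m) and height (world z) of matchbox_mid below 0.065 m and x of matchbox_mid in the frame of tub between -0.071 and 0.071 m and y of matchbox_mid in the frame of tub between -0.081 and 0.081 m and value of joint keeper above 0.3 rad), for 0.3 s.
2. the keeper bar is shut in its catch (value of joint keeper below 0.05 rad), for 0.3 s.
At the end, for the whole second after the job is handed in: Trays all in one stack, each centre within 12 mm and key within 14 mm of the carrier's (from above), level to 0.06 rad, height within 4 mm of fully home; matchbox centre inside the tub, below 65 mm; keeper under 0.05 rad (horizontal distance between each of tray1_mid, tray2_mid, tray3_mid, tray4_mid and seat below 0.012 m and horizontal distance between each of tray1_key, tray2_key, tray3_key, tray4_key and seat_key below 0.014 m and angle between each of tray1_mid, tray2_mid, tray3_mid, tray4_mid's own z axis and vertical below 0.06 rad and (height (world z) of tray1_mid between 0.032 and 0.04 m or height (world z) of tray1_mid between 0.064 and 0.072 m or height (world z) of tray1_mid between 0.096 and 0.104 m or height (world z) of tray1_mid between 0.128 and 0.136 m) and (height (world z) of tray2_mid between 0.032 and 0.04 m or height (world z) of tray2_mid between 0.064 and 0.072 m or height (world z) of tray2_mid between 0.096 and 0.104 m or height (world z) of tray2_mid between 0.128 and 0.136 m) and (height (world z) of tray3_mid between 0.032 and 0.04 m or height (world z) of tray3_mid between 0.064 and 0.072 m or height (world z) of tray3_mid between 0.096 and 0.104 m or height (world z) of tray3_mid between 0.128 and 0.136 m) and (height (world z) of tray4_mid between 0.032 and 0.04 m or height (world z) of tray4_mid between 0.064 and 0.072 m or height (world z) of tray4_mid between 0.096 and 0.104 m or height (world z) of tray4_mid between 0.128 and 0.136 m) and height (world z) of matchbox_mid below 0.065 m and x of matchbox_mid in the frame of tub between -0.071 and 0.071 m and y of matchbox_mid in the frame of tub between -0.081 and 0.081 m and value of joint keeper below 0.05 rad); the robot touches nothing.
It fails at once if the robot pushes a glass votive holder (more than 3 N) (contact force between any of votive1, votive2, votive3 and the fingers above 3 N or contact force between any of votive1, votive2, votive3 and the arm above 3 N).
Of tray1, tray2, tray3, tray4 only 3 to 4 are there at a start; the rules pass over those that are not, and their reading is None.
At some moment in a run one of tray1, tray2, tray3, tray4 may be knocked a few centimetres aside while the robot is not near it.
Once in a run the grip may slacken for a moment while it holds something.
It also fails if it takes over 208 s, if anything falls off the work surface, if the arm or the gripper's body presses on something with over 40 N, if the wrist force passes 120 N, or if a joint passes its speed limit or range.

## Robot

A 6-joint arm with a two-finger parallel gripper is mounted at the origin on the work surface. World frame = base frame: x ahead of the robot, y to its left, z up, the work surface at z = 0. Lengths are in m, angles in rad, forces in N, time in s.
With the tool pointing down it reaches from about 0.25 to 0.775 m from the base axis. Payload 4 kg.
Tool frame: the origin (TCP) lies on the centre line of the jaws, within the pads' length; the fingertips stand 8 mm ahead of it and the grasp point (between the pads) lies 11 mm behind it (robot.tip_reach is the distance from the TCP to the fingertips, in m); z points along the fingers, y is the line along which they close (so a half turn about z gives the same grasp; the last joint's range is limited). The gripper opens to 85 mm and grips with 20 to 120 N. Pads are 22 mm wide; open, the fingers measure 114 mm over their backs; the gripper's body (76 mm by 85 mm) begins 54 mm behind the grasp point. The pads swing forward as they close: fully open they stand 13 mm farther back than shut.
Start: joints at [-1.409, 0.087, 1.371, -0, 1.684, -0.103], TCP at [0.144, -0.531, 0.239] pointing down, gripper open.
Joint ranges: [-3.1, 3.1], [-0.76, 2.03], [0.27, 2.55], [-1.08, 4.22], [0.17, 2.65], [-2.57, 2.57]. Speed limits (rad/s): [2.79, 2.79, 3.14, 3.14, 3.14, 3.14].

## Interface

Orientations are given as a 3x3 rotation matrix whose columns are the frame's x, y, z axes.
In Python, from rig import sensors, get_image, camera_params, job, nets, robot gives the robot as it stands.
- The arm moves only by the shell command python3 -m jog 'ROWS' [FORCE]. ROWS is JSON, a list of rows, each a list of 3 entries, a list of its own where there are three numbers: the turn, a rotation vector about the tool's x, y, z in rad, then the shift along the tool's x, y, z in mm, then the gripper command: -1 is fully open, 1 is shut, values between are in proportion. A call has 1 to 10 rows; each row is the pose to reach, as a shift and turn from the pose commanded when the call began, along the tool's axes at that moment; what a row does not reach only later rows make up. A row lasts 1/8 s, in which the tool goes at most 62.5 mm and 10.7 degrees, less where a joint would pass 70% of its speed; a pose out of reach is approached as far as the arm can. A call with a gripper value outside its range is refused whole. The fingers move at their own pace and stop on an object; FORCE is the grip in N (left out, the last holds). Time passes only in rows, so rows that repeat a pose let the fingers close. It gives the time, the measured TCP pose, the force, the opening and the grip force at its end, in the units of the state.
- sensors.get_obs(): the state, without advancing time (a new reading comes with each control period).
- get_image(name): name is "scene" or "top"; returns (picture, depth): 480x640x3 uint8, blue, green, red; 480x640 float32, m along the optical axis (not along the pixel's ray), 0 where there is no reading.
- camera_params(name): a dict with "fovy" (degrees; the focal length in pixels is half the picture's height over the tangent of half this angle, whatever the lens; pixels are square), "cx", "cy" (the principal point, pixels), "rvec" (rotation vector, rad) and "tvec" (3), from world to camera coordinates, as OpenCV has them. Camera axes: x right, y down, z forward; pixel columns grow to the right and rows downward; lengths in m; the calibration is good to about 2 mm. A picture is of the moment at which its call begins. camera_params takes no time and is no camera call.
- job.finish_job(): hands the job in; it is judged then, once.
Trained networks look in the newest picture that a camera, given by its name, has taken for a name from the list of things; names that differ only in an ending like _2 or _b are one class to them, and where a whole thing is asked for, a point or a joint stands for the part that bears it (a point fixed in the world has none). Each returns a list of dicts, best first, with "p" (0 to 1); they miss things now and then, are a little off and sometimes report something else, mostly with a low value. They report only what shows in the picture. A call takes as long as a camera call. They do not tell look-alikes from the thing itself.
- nets.find_in(camera, label): "point" ([x, y, z] in m, in world coordinates, good to about 4 mm: the middle of the surface that is visible of it).
- nets.cut_out(camera, label): "region" (480x640 bool, what is visible of it).
- nets.place_of(camera, label): "point" ([x, y, z] in m, in world coordinates, good to about 4 mm: a listed point, or the origin of a listed thing).
The state is a dict: "time": time; "joint_pos": joint angles; "qd": joint speeds; "effort": joint torques, N m; "eef_pos": TCP position; "tcp_rot": TCP orientation; "ft_force": force on the tool from outside, world axes, zero at the start; "ft_torque": the same for the moment, N m; "finger_gap": finger opening in m; "finger_force": force on a finger pad.
Only numpy, scipy, OpenCV 4.12 (cv2) and the standard library are available. Lean on these libraries where they do the work, as an engineer would, in place of code of your own. Each camera call takes 0.05 s, during which the arm holds its last target. There are 200 camera calls.

## Working session

There is one attempt and no reset: what is moved stays moved. The work goes in short steps, Python scripts to look and compute and a shell command to move; the robot and the scene stay as the last step left them, time stands still between calls to the robot, and variables do not carry over. Pictures are saved under pics/ and viewed, at most 14 in all, crops included, and the job is handed in when it is done.

```bash
mkdir -p pics; ls
python3 - <<'E'
from rig import *
import cv2
for c in ["scene","top"]:
    im,d=get_image(c); cv2.imwrite(f"pics/{c}0.png",im)
    print(c,camera_params(c))
    for l in ["tray1_mid","tray1_key","seat","seat_key","keeper_knob","keeper_hinge","matchbox_mid","tub","votive1"]:
        print(l,[(([round(float(v),3) for v in r["point"]]),round(r["p"],2)) for r in nets.place_of(c,l)])
print(sensors.get_obs())
E
```

```text
pics
scene {'fovy': 51.180954104957344, 'cx': 320.07992506698554, 'cy': 244.5128922227663, 'rvec': array([ 1.6867726 ,  1.58182171, -0.79849959]), 'tvec': array([ 0.00532397, -0.23430816,  1.5627222 ])}
tray1_mid [([0.34, 0.007, 0.015], 0.82), ([0.664, -0.111, 0.019], 0.71), ([0.43, 0.115, 0.037], 0.54)]
tray1_key [([0.616, -0.105, 0.036], 0.64), ([0.32, 0.041, 0.039], 0.59)]
seat [([0.538, -0.347, 0.023], 0.73)]
seat_key [([0.575, -0.354, 0.026], 0.82), ([0.473, 0.124, 0.011], 0.75)]
keeper_knob [([0.376, -0.354, 0.108], 0.85)]
keeper_hinge [([0.442, -0.395, 0.106], 0.56)]
matchbox_mid [([0.519, -0.349, 0.028], 0.71)]
tub [([0.516, 0.31, 0.001], 0.93)]
votive1 [([0.758, 0.028, -0.001], 0.95), ([0.564, 0.006, 0.001], 0.71)]
top {'fovy': 44.94635002785032, 'cx': 322.1609475329235, 'cy': 238.568278202664, 'rvec': array([ 2.21449404, -1.9927195 ,  0.20939138]), 'tvec': array([-0.06978854,  0.56080371,  1.13498493])}
tray1_mid [([0.662, -0.113, 0.011], 0.85), ([0.337, 0.003, 0.017], 0.85), ([0.444, -0.396, 0.108], 0.62)]
tray1_key [([0.616, -0.102, 0.037], 0.83), ([0.323, 0.044, 0.034], 
[... 544 characters left out ...]
00, -1.03097042e-01]), 'qd': array([ 7.96904010e-05, -1.21673285e-03,  8.64245971e-04,  9.59513318e-04,
       -3.87954867e-05, -9.72376709e-04]), 'effort': array([ 1.78979383e-05, -3.51730549e+01, -3.13470054e+01, -3.91123504e-04,
        2.66554889e-04, -4.46558843e-06]), 'eef_pos': array([ 0.14394074, -0.53085943,  0.23934195]), 'tcp_rot': array([[ 9.65147231e-01,  2.61707512e-01,  2.15225168e-05],
       [ 2.61707512e-01, -9.65147222e-01, -1.32348920e-04],
       [-1.38643093e-05,  1.33368798e-04, -9.99999991e-01]]), 'ft_force': array([0.65435407, 0.58082057, 0.82314246]), 'ft_torque': array([-0.0002953 , -0.0201599 ,  0.04097027]), 'finger_force': 0.0, 'finger_gap': 0.08538857067965507}
```

View pics/top0.png

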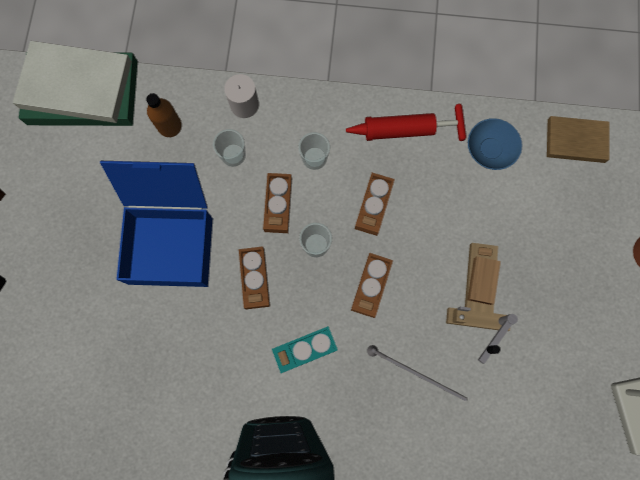

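View pics/scene0.png

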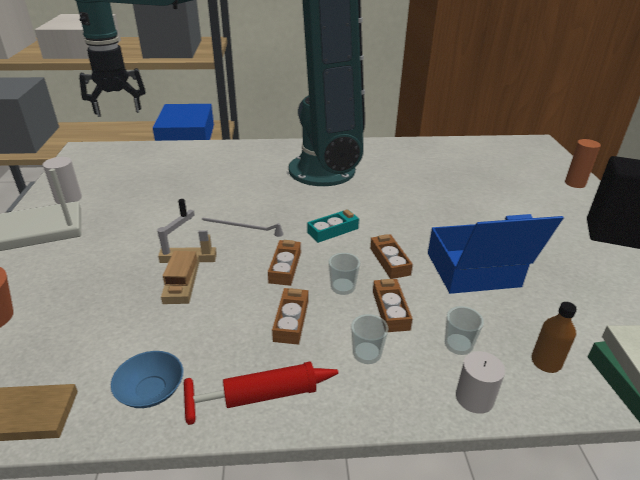

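The brown trays are at top-view px (254,277), (278,203), (374,204) and (372,285). The look-alike is turquoise, at (305,349). All four tray keys face the robot, and the seat key at (485,251) faces away, so each tray has to turn about 180°. Next I measure poses from depth and check with one crop.

```bash
cat > h.py <<'E'
from rig import *
import numpy as np, cv2
def cloud(c):
    im,d=get_image(c); p=camera_params(c); R,_=cv2.Rodrigues(p["rvec"]); f=240/np.tan(np.radians(p["fovy"]/2))
    v,u=np.mgrid[:480,:640]; C=np.stack([(u-p["cx"])/f*d,(v-p["cy"])/f*d,d],-1)
    W=(C-p["tvec"])@R; W[d==0]=np.nan
    return im,W
def proj(c,P):
    p=camera_params(c); f=240/np.tan(np.radians(p["fovy"]/2))
    K=np.array([[f,0,p["cx"]],[0,f,p["cy"]],[0,0,1]])
    return cv2.projectPoints(np.array(P,float).reshape(-1,1,3),p["rvec"],p["tvec"],K,None)[0][:,0]
def brown(im):
    h=cv2.cvtColor(im,cv2.COLOR_BGR2HSV); return (h[...,0]<25)&(h[...,1]>70)
def trays(c,near,r=0.09,ztop=0.032):
    """fit the tray top rectangle near each given xy: centre, yaw of +x(key)"""
    im,W=cloud(c); b=brown(im); out=[]
    for n in near:
        m=(np.hypot(W[...,0]-n[0],W[...,1]-n[1])<r)&(W[...,2]>ztop-.010)
        top=m&(abs(W[...,2]-ztop)<.005)&b
        P=W[top][:,:2].astype(np.float32)
        if len(P)<30: out.append(None); continue
        (cx,cy),(w,h),a=cv2.minAreaRect(P); a=np.radians(a+(90 if h>w else 0))
        k=np.nanmean(W[m&(W[...,2]>ztop+.006)&(W[...,2]<ztop+.014)],0)
        if (k[0]-cx)*np.cos(a)+(k[1]-cy)*np.sin(a)<0: a+=np.pi
        a=(a+np.pi)%(2*np.pi)-np.pi
        out.append((round(cx,4),round(cy,4),round(float(a),3),(round(max(w,h),3),round(min(w,h),3)),k.round(4),len(P)))
    return out
E
python3 - <<'E'
from h import *
im,W=cloud("top")
px=[(254,277),(278,203),(374,204),(372,285)]
near=[np.nanmean(W[v-5:v+5,u-5:u+5].reshape(-1,3),0) for u,v in px]
for c in ["top","scene"]:
    print(c)
    for t in trays(c,near): print(t)
    im,W=cloud(c)
    reg=(abs(W[...,0]-.54)<.13)&(abs(W[...,1]+.36)<.1)
    for nm,lo,hi in [("seat",.014,.025),("key",.027,.034),("box",.04,.052),("bar",.074,.086),("knob",.115,.13)]:
        m=(abs(W[...,0]-.50)<.16)&(abs(W[...,1]+.36)<.1)&(W[...,2]>lo)&(W[...,2]<hi)
        m=cv2.morphologyEx(m.astype(np.uint8),cv2.MORPH_OPEN,np.ones((2,2)))>0
        n,l=cv2.connectedComponents(m.astype(np.uint8))
        for i in range(1,n):
            P=W[l==i]
            if len(P)>8: r=cv2.minAreaRect(P[:,:2].astype(np.float32)); print(nm,np.round(r[0],4),np.round(r[1],3),round(r[2],1),P.mean(0).round(4),len(P))
    if c=="top": cv2.imwrite("pics/crop1.png",cv2.resize(im[160:400,220:540],None,fx=2.5,fy=2.5))
E
```

```text
top
(0.4759, 0.1238, -2.921, (0.125, 0.052), array([0.4315, 0.1135, 0.0417]), 588)
(0.6422, 0.0944, -3.092, (0.126, 0.052), array([0.5971, 0.0923, 0.0417]), 550)
(0.6623, -0.1128, 2.944, (0.125, 0.051), array([ 0.6198, -0.105 ,  0.0416]), 502)
(0.486, -0.1225, 2.926, (0.124, 0.051), array([ 0.4444, -0.1135,  0.0419]), 551)
seat [ 0.5778 -0.3557] [0.046 0.071] 18.5 [nan nan nan] 262
seat [ 0.5917 -0.3549] [0.012 0.008] 65.9 [ 0.5919 -0.3548  0.0234] 20
seat [ 0.5361 -0.3275] [0.003 0.015] 81.1 [ 0.536  -0.3276  0.0238] 21
seat [ 0.5147 -0.3257] [0.003 0.022] 83.4 [nan nan nan] 28
seat [ 0.4548 -0.3562] [0.081 0.049] 60.6 [nan nan nan] 757
seat [ 0.4385 -0.2931] [0.033 0.016] 15.7 [ 0.4384 -0.2927  0.0213] 87
key [ 0.5789 -0.3558] [0.029 0.014] 85.1 [ 0.5783 -0.3549  0.0288] 73
box [ 0.5215 -0.3576] [0.062 0.102] 81.0 [nan nan nan] 1088
box [ 0.44   -0.2952] [0.001 0.009] 90.0 [ 0.4401 -0.2949  0.0558] 10
bar [ 0.4498 -0.3075] [0.006 0.003] 82.1 [ 0.4494 -0.3079  0.0815] 11
bar [ 0.4422 -0.4178] [0.014 0.043] 6.5 [ 0.4405 -0.4102  0.0647] 34
bar [ 0.4082 -0.3896] [0.032 0.088] 55.4 [na
[... 661 characters left out ...]
756 -0.3444  0.0179] 391
key [ 0.4485 -0.3978] [0.011 0.005] 68.6 [ 0.4493 -0.3968  0.0275] 11
key [ 0.4487 -0.296 ] [0.008 0.02 ] 58.2 [ 0.4522 -0.2982  0.0263] 16
key [ 0.5631 -0.362 ] [0.015 0.003] 81.1 [ 0.5626 -0.3621  0.0287] 14
key [ 0.5817 -0.3493] [0.024 0.021] 80.4 [ 0.5864 -0.349   0.028 ] 62
box [ 0.416  -0.3961] [0.077 0.013] 2.5 [ 0.4434 -0.3952  0.0403] 35
box [ 0.4482 -0.2973] [0.016 0.026] 41.9 [ 0.4518 -0.3008  0.0422] 41
box [ 0.52   -0.3487] [0.049 0.099] 84.2 [nan nan nan] 651
bar [ 0.3469 -0.3596] [0.049 0.224] 79.1 [nan nan nan] 219
bar [ 0.3929 -0.3113] [0.133 0.017] 7.9 [ 0.4461 -0.3033  0.0724] 44
knob [ 0.2795 -0.3715] [0.22  0.012] 9.3 [ 0.364  -0.358   0.1067] 32
```

View pics/crop1.png

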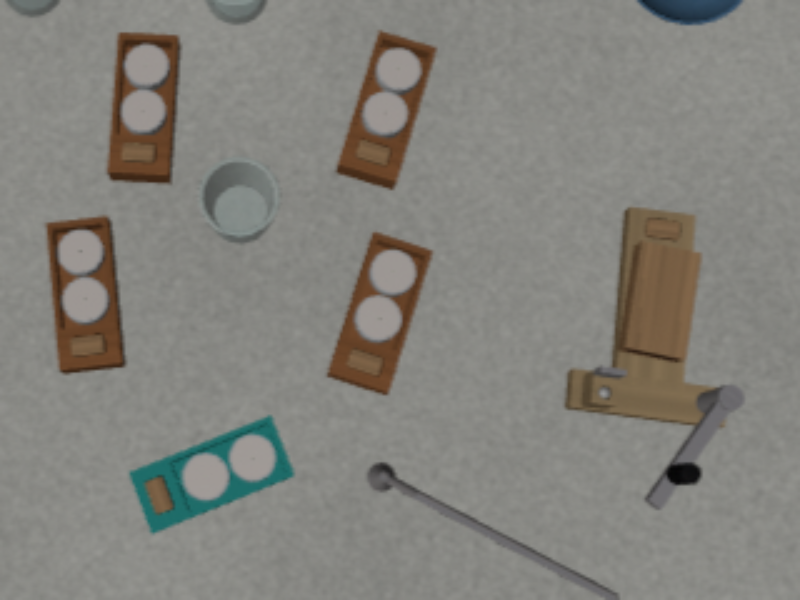

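The crop confirms the choice: the turquoise block at (215,475) is the decoy, and four brown trays carry pale keys at their lower ends. The bar is open towards −x. The matchbox goes first.

```bash
cat > go.py <<'E'
import sys,numpy as np
from rig import sensors
# usage: go.py x y z yaw ...  -> tool-axis turn (about z) and shift mm from the present pose
o=sensors.get_obs(); R=o["tcp_rot"]; psi=np.arctan2(R[1,0],R[0,0])
print("t",round(o["time"],2),"pos",o["eef_pos"].round(4),"yaw",psi.round(3),"q6",o["joint_pos"][5].round(2),"gap",round(o["finger_gap"],4),"F",o["ft_force"].round(1))
a=list(map(float,sys.argv[1:]))
for i in range(0,len(a),4):
    d=R.T@(np.array(a[i:i+3])-o["eef_pos"])*1000
    print("turn z",round((psi-a[i+3]+np.pi)%(2*np.pi)-np.pi,3),"shift",d.round(1))
E
python3 go.py .52 -.350 .15 -.09 .52 -.35 .032 -.09
```

```text
t 1.25 pos [ 0.1439 -0.5308  0.2393] yaw 0.265 q6 -0.1 gap 0.0855 F [ 0.2 -0.7 -0.1]
turn z 0.355 shift [410.3 -76.1  89.3]
turn z 0.355 shift [410.3 -76.1 207.3]
```

```bash
python3 -m jog '[[[0,0,0.355],[410,-76,60],-1],[[0,0,0.355],[410,-76,60],-1],[[0,0,0.355],[410,-76,60],-1],[[0,0,0.355],[410,-76,60],-1],[[0,0,0.355],[410,-76,60],-1],[[0,0,0.355],[410,-76,60],-1],[[0,0,0.355],[410,-76,60],-1],[[0,0,0.355],[410,-76,60],-1],[[0,0,0.355],[410,-76,160],-1],[[0,0,0.355],[410,-76,160],-1]]' 30; python3 go.py .52 -.350 .032 -.09
```

```text
time: 2.5
eef_pos: [0.5182, -0.3501, 0.0769]
tcp_rot: [[0.996, -0.091, -0.003], [-0.091, -0.996, 0.001], [-0.003, -0.001, -1.0]]
ft_force: [0.5, 0.4, -1.7]
finger_gap: 0.0854
finger_force: 0.0
t 2.5 pos [ 0.5182 -0.3501  0.0769] yaw -0.091 q6 0.98 gap 0.0854 F [ 0.5  0.4 -1.7]
turn z -0.001 shift [ 1.9 -0.2 44.9]
```

```bash
python3 -m jog '[[[0,0,0],[0,0,47],-1],[[0,0,0],[0,0,47],-1],[[0,0,0],[0,0,47],0.5],[[0,0,0],[0,0,47],0.8],[[0,0,0],[0,0,47],1],[[0,0,0],[0,0,47],1],[[0,0,0],[0,0,47],1],[[0,0,0],[0,0,47],1],[[0,0,0],[0,0,-10],1],[[0,0,0],[0,0,-60],1]]' 40; python3 go.py .516 .31 .22 0 .516 .31 .02 0
```

```text
time: 3.75
eef_pos: [0.5197, -0.3501, 0.1412]
tcp_rot: [[0.996, -0.09, 0.0], [-0.09, -0.996, -0.0], [0.0, 0.0, -1.0]]
ft_force: [-0.3, -0.8, -0.2]
finger_gap: 0.0491
finger_force: 43.8
t 3.75 pos [ 0.5197 -0.3501  0.1412] yaw -0.09 q6 0.98 gap 0.0491 F [-0.3 -0.8 -0.2]
turn z -0.09 shift [ -63.1 -657.1  -79. ]
turn z -0.09 shift [ -63.1 -657.1  121. ]
```

```bash
python3 -m jog '[[[0,0,0],[0,0,-80],1],[[0,0,0],[0,0,-80],1],[[0,0,-0.09],[-63,-330,-80],1],[[0,0,-0.09],[-63,-330,-80],1],[[0,0,-0.09],[-63,-330,-80],1],[[0,0,-0.09],[-63,-657,-80],1],[[0,0,-0.09],[-63,-657,-80],1],[[0,0,-0.09],[-63,-657,-80],1],[[0,0,-0.09],[-63,-657,-80],1],[[0,0,-0.09],[-63,-657,-80],1]]' 60; python3 go.py .516 .31 .22 0 .516 .31 .02 0
```

```text
time: 5.0
eef_pos: [0.5105, 0.1507, 0.2186]
tcp_rot: [[1.0, -0.0, -0.001], [-0.0, -1.0, -0.0], [-0.001, 0.0, -1.0]]
ft_force: [0.3, -0.4, -0.4]
finger_gap: 0.0484
finger_force: 68.4
t 5.0 pos [0.5105 0.1507 0.2186] yaw -0.0 q6 1.75 gap 0.0484 F [ 0.3 -0.4 -0.4]
turn z -0.0 shift [   5.5 -159.3   -1.4]
turn z -0.0 shift [   5.6 -159.4  198.6]
```

```bash
python3 -m jog '[[[0,0,0],[5,-155,0],1],[[0,0,0],[5,-155,0],1],[[0,0,0],[5,-155,0],1],[[0,0,0],[5,-155,0],1],[[0,0,0],[5,-155,195],1],[[0,0,0],[5,-155,195],1],[[0,0,0],[5,-155,195],1],[[0,0,0],[5,-155,195],1],[[0,0,0],[5,-155,195],1],[[0,0,0],[5,-155,195],1]]'; python3 go.py .516 .31 .22 0
```

```text
time: 6.25
eef_pos: [0.518, 0.3042, 0.0274]
tcp_rot: [[1.0, -0.001, 0.005], [-0.001, -1.0, 0.002], [0.005, -0.002, -1.0]]
ft_force: [-0.5, -0.4, -0.3]
finger_gap: 0.0485
finger_force: 71.2
t 6.25 pos [0.518  0.3042 0.0274] yaw -0.001 q6 2.01 gap 0.0485 F [-0.5 -0.4 -0.3]
turn z -0.001 shift [  -1.1   -6.2 -192.6]
```

Release, rise, then look at the tub and measure the carrier again.

```bash
python3 -m jog '[[[0,0,0],[0,0,0],-0.2],[[0,0,0],[0,0,0],-0.2],[[0,0,0],[0,0,0],-0.5],[[0,0,0],[0,0,0],-1],[[0,0,0],[0,0,-60],-1],[[0,0,0],[0,0,-120],-1],[[0,0,0],[0,0,-200],-1],[[0,0,0],[0,0,-200],-1],[[0,0,0],[0,0,-200],-1],[[0,0,0],[0,0,-200],-1]]'
python3 - <<'E'
from h import *
for c in ["top","scene"]:
    im,W=cloud(c)
    print(c,"mb",[(np.round(r["point"],3),round(r["p"],2)) for r in nets.place_of(c,"matchbox_mid")])
    print("seat",[(np.round(r["point"],3),round(r["p"],2)) for r in nets.place_of(c,"seat")],[(np.round(r["point"],3),round(r["p"],2)) for r in nets.place_of(c,"seat_key")])
    z=W[...,2]
    m=(W[...,0]>.47)&(W[...,0]<.63)&(abs(W[...,1]+.35)<.06)&(z>.0185)&(z<.023)
    P=W[m][:,:2].astype(np.float32); r=cv2.minAreaRect(P); print("seatrect",np.round(r[0],4),np.round(r[1],3),round(r[2],2),len(P))
    # edges per x slice
    xs=[];lo=[];hi=[]
    for x in np.arange(.48,.59,.004):
        s=P[abs(P[:,0]-x)<.003]
        if len(s)>5: xs.append(x);lo.append(s[:,1].min());hi.append(s[:,1].max())
    print("edge slopes",np.polyfit(xs,lo,1).round(3),np.polyfit(xs,hi,1).round(3),"width",round(np.median(np.array(hi)-lo),4),"mid y at .537",round(np.mean([np.polyval(np.polyfit(xs,v,1),.537) for v in (lo,hi)]),4),"xmax",P[:,0].max())
    k=(W[...,0]>.54)&(W[...,0]<.63)&(abs(W[...,1]+.35)<.04)&(z>.027)&(z<.033)
    P=W[k][:,:2].astype(np.float32); r=cv2.minAreaRect(P); print("key",np.round(r[0],4),np.round(r[1],3),round(r[2],2),P.mean(0),len(P))
    if c=="top": cv2.imwrite("pics/seat2.png",cv2.resize(im[220:380,420:560],None,fx=3.5,fy=3.5,interpolation=cv2.INTER_CUBIC))
    for t in trays(c,[(.477,.124),(.6437,.0945),(.6635,-.1125),(.487,-.122)]): print(t)
E
```

```text
time: 7.5
eef_pos: [0.5152, 0.3033, 0.2213]
tcp_rot: [[1.0, -0.0, -0.005], [-0.0, -1.0, -0.002], [-0.005, 0.002, -1.0]]
ft_force: [0.8, -0.8, -1.0]
finger_gap: 0.0853
finger_force: 0.0
top mb [(array([0.514, 0.304, 0.018]), 0.71), (array([0.744, 0.21 , 0.003]), 0.17)]
seat [(array([ 0.536, -0.353,  0.024]), 0.58)] [(array([ 0.578, -0.352,  0.028]), 0.7), (array([0.646, 0.098, 0.01 ]), 0.42)]
seatrect [ 0.5337 -0.352 ] [0.057 0.128] 88.58 1000
edge slopes [-0.024 -0.367] [-0.017 -0.316] width 0.0551 mid y at .537 -0.3522 xmax 0.5978487
key [ 0.582  -0.3538] [0.02  0.028] 2.1 [ 0.5804498  -0.35260668] 83
(0.4756, 0.1236, -2.921, (0.125, 0.052), array([0.4317, 0.1143, 0.0416]), 586)
(0.6423, 0.0943, -3.095, (0.125, 0.053), array([0.5996, 0.0921, 0.0413]), 542)
(0.662, -0.1127, 2.945, (0.125, 0.051), array([ 0.62  , -0.1058,  0.0416]), 505)
(0.4859, -0.1225, 2.925, (0.124, 0.051), array([ 0.4432, -0.1131,  0.0423]), 546)
scene mb [(array([0.517, 0.304, 0.014]), 0.66)]
seat [(array([ 0.377, -0.357,  0.106]), 0.54)] [(array([ 0.577, -0.356,  0.025]), 0.61)]
seatrect [ 0.5373 -0.3511] [0.057 0.135] 88.81 654
edge slopes [-0.045 -0.354] [-0.019 -0.313] width 0.055 mid y at .537 -0.3506 xmax 0.6043965
key [ 0.5857 -0.3521] [0.027 0.016] 85.13 [ 0.585049   -0.35184753] 59
(0.4789, 0.1251, -2.915, (0.127, 0.054), array([0.4362, 0.1144, 0.041 ]), 350)
(0.6451, 0.0949, -3.091, (0.128, 0.052), array([0.5997, 0.0859, 0.0412]), 465)
(0.6657, -0.1125, 2.945, (0.128, 0.053), array([ 0.622 , -0.1033,  0.0411]), 511)
(0.4895, -0.1222, 2.925, (0.128, 0.053), array([ 0.4464, -0.1121,  0.0409]), 373)
```

View pics/seat2.png

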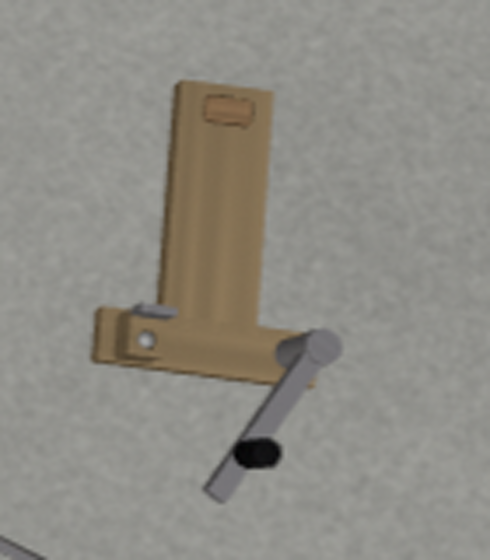

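The top crop shows the seat empty: seat key at crop (229,109), bar open with the knob at (257,452), catch at (146,338). The matchbox is in the tub. Averaging both cameras gives seat (0.539, −0.3515), yaw −0.024. Next is tray D at (0.4877, −0.1224), yaw 2.925.

```bash
python3 -m jog '[[[0,0,-1.5],[-27,426,60],-1],[[0,0,-1.5],[-27,426,60],-1],[[0,0,-1.5],[-27,426,60],-1],[[0,0,-1.5],[-27,426,60],-1],[[0,0,-1.5],[-27,426,60],-1],[[0,0,-1.5],[-27,426,60],-1],[[0,0,-1.5],[-27,426,60],-1],[[0,0,-1.5],[-27,426,60],-1],[[0,0,-1.5],[-27,426,60],-1],[[0,0,-1.5],[-27,426,60],-1]]' 60; python3 go.py .4877 -.1224 .10 2.925
```

```text
time: 9.25
eef_pos: [0.489, -0.1227, 0.1644]
tcp_rot: [[0.073, 0.997, 0.0], [0.997, -0.073, -0.0], [-0.0, 0.0, -1.0]]
ft_force: [0.4, 0.9, 0.1]
finger_gap: 0.0857
finger_force: 0.0
t 9.25 pos [ 0.489  -0.1227  0.1644] yaw 1.497 q6 -0.28 gap 0.0857 F [0.4 0.9 0.1]
turn z -1.428 shift [ 0.2 -1.4 64.4]
```

```bash
python3 -m jog '[[[0,0,-1.427],[0,-1.4,64],-1],[[0,0,-1.427],[0,-1.4,64],-1],[[0,0,-1.427],[0,-1.4,64],-1],[[0,0,-1.427],[0,-1.4,64],-1],[[0,0,-1.427],[0,-1.4,64],-1],[[0,0,-1.427],[0,-1.4,64],-1],[[0,0,-1.427],[0,-1.4,64],-1],[[0,0,-1.427],[0,-1.4,64],-1],[[0,0,-1.427],[0,-1.4,64],-1]]'; python3 go.py .4877 -.1224 .012 2.925
```

```text
time: 10.38
eef_pos: [0.4879, -0.1216, 0.1006]
tcp_rot: [[-0.977, 0.215, 0.001], [0.215, 0.977, -0.0], [-0.001, -0.0, -1.0]]
ft_force: [0.2, -0.0, 0.5]
finger_gap: 0.0854
finger_force: 0.0
t 10.38 pos [ 0.4879 -0.1216  0.1006] yaw 2.925 q6 -1.71 gap 0.0854 F [ 0.2 -0.   0.5]
turn z -0.0 shift [ 0.1 -0.8 88.6]
```

```bash
python3 -m jog '[[[0,0,0],[0,0,60],-1],[[0,0,0],[0,0,88],-1],[[0,0,0],[0,0,88],-1],[[0,0,0],[0,0,88],1],[[0,0,0],[0,0,88],1],[[0,0,0],[0,0,88],1],[[0,0,0],[0,0,88],1],[[0,0,0],[0,0,88],1],[[0,0,0],[0,0,60],1],[[0,0,0],[0,0,20],1]]'; python3 go.py .539 -.3515 .12 -.024
```

```text
time: 11.62
eef_pos: [0.4861, -0.1216, 0.0794]
tcp_rot: [[-0.977, 0.213, -0.004], [0.213, 0.977, 0.001], [0.004, 0.0, -1.0]]
ft_force: [0.1, -0.2, -1.6]
finger_gap: 0.0508
finger_force: 65.3
t 11.62 pos [ 0.4861 -0.1216  0.0794] yaw 2.927 q6 -1.71 gap 0.0508 F [ 0.1 -0.2 -1.6]
turn z 2.951 shift [-100.6 -213.3  -41.2]
```

```bash
python3 -m jog '[[[0,0,0],[0,0,-60],1],[[0,0,1.5],[-100,-212,-70],1],[[0,0,1.5],[-100,-212,-70],1],[[0,0,1.5],[-100,-212,-70],1],[[0,0,1.5],[-100,-212,-70],1],[[0,0,1.5],[-100,-212,-70],1],[[0,0,1.5],[-100,-212,-70],1],[[0,0,1.5],[-100,-212,-70],1],[[0,0,1.5],[-100,-212,-70],1],[[0,0,1.5],[-100,-212,-70],1]]' 70; python3 go.py .539 -.3515 .12 -.024
```

```text
time: 12.88
eef_pos: [0.5398, -0.3504, 0.1497]
tcp_rot: [[0.142, 0.99, -0.001], [0.99, -0.142, 0.001], [0.0, -0.001, -1.0]]
ft_force: [0.3, 0.2, -1.9]
finger_gap: 0.0505
finger_force: 75.6
t 12.88 pos [ 0.5398 -0.3504  0.1497] yaw 1.429 q6 -0.52 gap 0.0505 F [ 0.3  0.2 -1.9]
turn z 1.453 shift [-1.2 -0.6 29.7]
```

Finish the turn and lower to 80 mm. Then look at the held tray relative to the seat.

```bash
python3 -m jog '[[[0,0,1.453],[-1,-1,0],1],[[0,0,1.453],[-1,-1,0],1],[[0,0,1.453],[-1,-1,0],1],[[0,0,1.453],[-1,-1,0],1],[[0,0,1.453],[-1,-1,40],1],[[0,0,1.453],[-1,-1,70],1],[[0,0,1.453],[-1,-1,70],1],[[0,0,1.453],[-1,-1,70],1],[[0,0,1.453],[-1,-1,70],1],[[0,0,1.453],[-1,-1,70],1]]'; python3 go.py .539 -.3515 .032 -.024
python3 - <<'E'
from h import *
for c in ["top","scene"]:
    im,W=cloud(c); print(c,trays(c,[(.539,-.3515)],ztop=.10))
    u=proj(c,[.539,-.3515,.08])[0].astype(int)
    cv2.imwrite(f"pics/held_{c}.png",cv2.resize(im[max(u[1]-75,0):u[1]+75,u[0]-75:u[0]+75],None,fx=4,fy=4))
    print([(n,[(np.round(r["point"],3),round(r["p"],2)) for r in nets.place_of(c,n)]) for n in("tray1_key","tray1_mid")])
E
```

```text
time: 14.12
eef_pos: [0.539, -0.3514, 0.0803]
tcp_rot: [[1.0, -0.023, -0.0], [-0.023, -1.0, -0.0], [-0.0, 0.0, -1.0]]
ft_force: [0.1, -0.3, -2.4]
finger_gap: 0.0505
finger_force: 75.6
t 14.12 pos [ 0.539  -0.3514  0.0803] yaw -0.023 q6 0.93 gap 0.0505 F [ 0.1 -0.3 -2.4]
turn z 0.001 shift [-0.   0.1 48.3]
top [(0.5432, -0.3518, 0.005, (0.123, 0.05), array([ 0.591 , -0.3414,  0.1081]), 165)]
[('tray1_key', [(array([0.322, 0.046, 0.035]), 0.97), (array([ 0.62 , -0.103,  0.038]), 0.66), (array([0.746, 0.211, 0.003]), 0.18)]), ('tray1_mid', [(array([ 0.658, -0.113,  0.015]), 0.69), (array([0.744, 0.21 , 0.006]), 0.62)])]
scene [(0.5458, -0.345, -0.038, (0.128, 0.066), array([ 0.5692, -0.3524,  0.109 ]), 339)]
[('tray1_key', [(array([0.323, 0.039, 0.041]), 0.96), (array([ 0.619, -0.104,  0.038]), 0.72)]), ('tray1_mid', [(array([0.34 , 0.006, 0.016]), 0.61), (array([ 0.663, -0.112,  0.02 ]), 0.55)])]
```

View pics/held_scene.png

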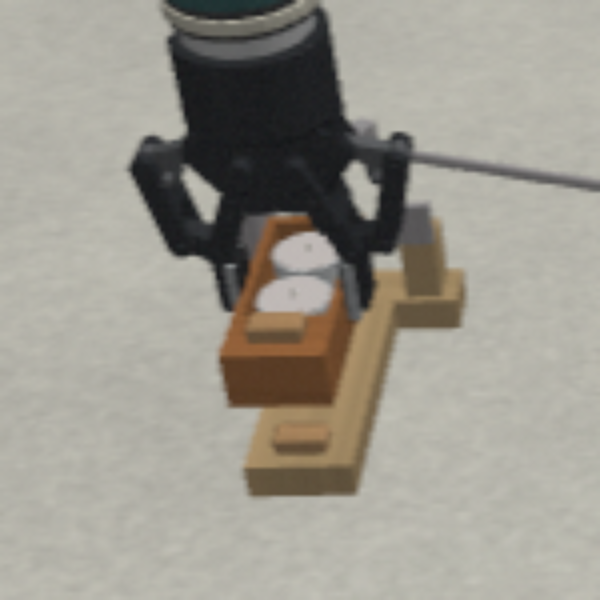

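Run:
```python
from h import *
im,W=cloud("scene"); x,y,z=W[...,0],W[...,1],W[...,2]
for nm,lo,hi in [("carrier",.004,.016),("tray",.073,.092)]:
    m=(x>.59)&(x<.63)&(abs(y+.352)<.05)&(z>lo)&(z<hi); P=W[m]
    print(nm,len(P),"x",np.median(P[:,0]).round(4),"slope",np.polyfit(P[:,1],P[:,0],1).round(3),"y",np.percentile(P[:,1],[1,99]).round(4),np.median(P[:,1]).round(4))
im,W=cloud("top"); x,y,z=W[...,0],W[...,1],W[...,2]
for nm,lo,hi in [("seat",.017,.023),("traytop",.097,.104),("traykey",.1065,.113)]:
    m=(x>.57)&(x<.64)&(abs(y+.352)<.04)&(z>lo)&(z<hi); P=W[m]
    print(nm,len(P),"xrange",np.percentile(P[:,0],[1,98,100]).round(4),"y",np.percentile(P[:,1],[1,99]).round(4))
```

```text
carrier 125 x 0.5999 slope [-0.023  0.591] y [-0.3795 -0.3245] -0.3509
tray 218 x 0.6056 slope [-0.026  0.596] y [-0.3786 -0.3263] -0.3517
seat 25 xrange [0.5853 0.5984 0.5988] y [-0.3381 -0.325 ]
traytop 76 xrange [0.5719 0.6039 0.6045] y [-0.3487 -0.327 ]
traykey 3 xrange [0.5904 0.5932 0.5932] y [-0.3445 -0.3418]
```

```bash
python3 -m jog '[[[0,0,0],[-5.5,0,0],1],[[0,0,0],[-5.5,0,20],1],[[0,0,0],[-5.5,0,35],1],[[0,0,0],[-5.5,0,40],1],[[0,0,0],[-5.5,0,43],1],[[0,0,0],[-5.5,0,46],1],[[0,0,0],[-5.5,0,46],1]]'; python3 go.py .5335 -.3515 .032 -.024
```

```text
time: 15.5
eef_pos: [0.534, -0.3516, 0.0351]
tcp_rot: [[1.0, -0.026, 0.001], [-0.026, -1.0, -0.001], [0.001, 0.001, -1.0]]
ft_force: [-0.0, 0.4, -1.2]
finger_gap: 0.0509
finger_force: 75.7
t 15.5 pos [ 0.534  -0.3516  0.0351] yaw -0.026 q6 0.93 gap 0.0509 F [-0.   0.4 -1.2]
turn z -0.002 shift [-0.5 -0.1  3.1]
```

```bash
python3 -m jog '[[[0,0,0],[0,0,2],1],[[0,0,0],[0,0,2],1],[[0,0,0],[0,0,2],0.2],[[0,0,0],[0,0,2],-0.5],[[0,0,0],[0,0,2],-1],[[0,0,0],[0,0,2],-1],[[0,0,0],[0,0,-50],-1],[[0,0,0],[0,0,-110],-1],[[0,0,0],[0,0,-115],-1],[[0,0,0],[0,0,-115],-1]]'
python3 - <<'E'
from h import *
T=trays("top",[(.476,.124),(.642,.094),(.662,-.1127)]); 
for t in T: print(t)
print(trays("top",[(.5365,-.352)],ztop=.052)); print(trays("scene",[(.539,-.351)],ztop=.052))
E
python3 go.py .6615 -.1127 .15 2.945
```

```text
time: 16.75
eef_pos: [0.5337, -0.3514, 0.1498]
tcp_rot: [[1.0, -0.026, 0.001], [-0.026, -1.0, -0.001], [0.001, 0.001, -1.0]]
ft_force: [0.7, -0.3, -0.1]
finger_gap: 0.0854
finger_force: 0.0
(0.4753, 0.1237, -2.918, (0.124, 0.053), array([0.4322, 0.114 , 0.0415]), 589)
(0.6428, 0.0944, -3.089, (0.126, 0.053), array([0.5996, 0.0922, 0.0415]), 543)
(0.6623, -0.1128, 2.944, (0.126, 0.051), array([ 0.6196, -0.1053,  0.0416]), 499)
[(0.5596, -0.3658, 0.486, (0.103, 0.036), array([ 0.5876, -0.3492,  0.0627]), 106)]
[(0.5398, -0.3514, -0.026, (0.13, 0.054), array([ 0.5859, -0.3521,  0.0608]), 453)]
t 16.9 pos [ 0.5326 -0.3505  0.1465] yaw -0.026 q6 0.93 gap 0.0853 F [ 0.1  0.5 -0.8]
turn z -2.971 shift [ 122.6 -241.1   -3.3]
```

Tray D is home: key top at about 0.061 and centred. Next is tray C at (0.6616, −0.1127).

```bash
python3 -m jog '[[[0,0,-1.5],[122,-241,0],-1],[[0,0,-1.5],[122,-241,0],-1],[[0,0,-1.5],[122,-241,0],-1],[[0,0,-1.5],[122,-241,0],-1],[[0,0,-1.5],[122,-241,0],-1],[[0,0,-1.5],[122,-241,0],-1],[[0,0,-1.5],[122,-241,0],-1],[[0,0,-1.5],[122,-241,0],-1],[[0,0,-1.5],[122,-241,0],-1]]' 60; python3 go.py .6616 -.1127 .08 2.945
```

```text
time: 18.02
eef_pos: [0.661, -0.1133, 0.147]
tcp_rot: [[0.099, 0.995, -0.004], [0.995, -0.099, 0.001], [0.001, -0.004, -1.0]]
ft_force: [0.4, -0.4, 0.0]
finger_gap: 0.0854
finger_force: 0.0
t 18.02 pos [ 0.661  -0.1133  0.147 ] yaw 1.472 q6 -0.16 gap 0.0854 F [ 0.4 -0.4  0. ]
turn z -1.473 shift [ 0.6  0.8 67. ]
```

```bash
python3 -m jog '[[[0,0,-1.472],[0,0,60],-1],[[0,0,-1.472],[0,0,60],-1],[[0,0,-1.472],[0,0,60],-1],[[0,0,-1.472],[0,0,60],-1],[[0,0,-1.472],[0,0,60],-1],[[0,0,-1.472],[0,0,60],-1],[[0,0,-1.472],[0,0,60],-1],[[0,0,-1.472],[0,0,60],-1],[[0,0,-1.472],[0,0,60],-1]]'; python3 go.py .6616 -.1127 .012 2.945
```

```text
time: 19.15
eef_pos: [0.6613, -0.1135, 0.0881]
tcp_rot: [[-0.98, 0.199, -0.002], [0.199, 0.98, 0.0], [0.002, 0.0, -1.0]]
ft_force: [-0.8, -0.3, 0.1]
finger_gap: 0.0854
finger_force: 0.0
t 19.15 pos [ 0.6613 -0.1135  0.0881] yaw 2.941 q6 -1.62 gap 0.0854 F [-0.8 -0.3  0.1]
turn z -0.004 shift [-0.3  0.9 76.1]
```

```bash
python3 -m jog '[[[0,0,-0.003],[0,0.5,50],-1],[[0,0,-0.003],[0,0.5,75],-1],[[0,0,-0.003],[0,0.5,75],-1],[[0,0,-0.003],[0,0.5,75],1],[[0,0,-0.003],[0,0.5,75],1],[[0,0,-0.003],[0,0.5,75],1],[[0,0,-0.003],[0,0.5,75],1],[[0,0,-0.003],[0,0.5,75],1],[[0,0,-0.003],[0,0.5,50],1],[[0,0,-0.003],[0,0.5,-20],1]]' 60; python3 go.py .536 -.3515 .16 -.024
```

```text
time: 20.4
eef_pos: [0.6583, -0.1123, 0.0966]
tcp_rot: [[-0.981, 0.192, -0.012], [0.192, 0.981, 0.003], [0.012, 0.001, -1.0]]
ft_force: [0.9, -0.8, -2.9]
finger_gap: 0.0511
finger_force: 66.1
t 20.4 pos [ 0.6583 -0.1123  0.0966] yaw 2.948 q6 -1.63 gap 0.0511 F [ 0.9 -0.8 -2.9]
turn z 2.972 shift [  74.9 -258.2  -62.6]
```

```bash
python3 -m jog '[[[0,0,0],[0,0,-60],1],[[0,0,1.5],[76,-258,-70],1],[[0,0,1.5],[76,-258,-70],1],[[0,0,1.5],[76,-258,-70],1],[[0,0,1.5],[76,-258,-70],1],[[0,0,1.5],[76,-258,-70],1],[[0,0,1.5],[76,-258,-70],1],[[0,0,1.5],[76,-258,-70],1],[[0,0,1.5],[76,-258,-70],1],[[0,0,1.5],[76,-258,-70],1]]' 70; python3 go.py .536 -.3515 .115 -.024
```

```text
time: 21.65
eef_pos: [0.5375, -0.3515, 0.171]
tcp_rot: [[0.12, 0.993, -0.001], [0.993, -0.12, 0.001], [0.001, -0.001, -1.0]]
ft_force: [-0.0, 0.3, -1.4]
finger_gap: 0.0505
finger_force: 75.3
t 21.65 pos [ 0.5375 -0.3515  0.171 ] yaw 1.451 q6 -0.55 gap 0.0505 F [-0.   0.3 -1.4]
turn z 1.475 shift [-0.2 -1.4 56. ]
```

```bash
cat > face.py <<'E'
import sys
from h import *
im,W=cloud("scene"); x,y,z=W[...,0],W[...,1],W[...,2]; zb=float(sys.argv[1])  # zb: tray underside height
for nm,lo,hi in [("carrier",.004,.016),("below",zb-.095,zb-.065) if zb>.15 else ("first",.026,.046),("held",zb+.006,zb+.026)]:
    m=(x>.585)&(x<.63)&(abs(y+.352)<.045)&(z>lo)&(z<hi); P=W[m]
    if len(P)>9: print(nm,len(P),"x",np.median(P[:,0]).round(4),"slope",np.polyfit(P[:,1],P[:,0],1)[0].round(3),"y",np.percentile(P[:,1],[1,99]).round(4))
E
python3 -m jog '[[[0,0,1.475],[0,-1,0],1],[[0,0,1.475],[0,-1,0],1],[[0,0,1.475],[0,-1,0],1],[[0,0,1.475],[0,-1,0],1],[[0,0,1.475],[0,-1,30],1],[[0,0,1.475],[0,-1,66],1],[[0,0,1.475],[0,-1,66],1],[[0,0,1.475],[0,-1,66],1],[[0,0,1.475],[0,-1,66],1],[[0,0,1.475],[0,-1,66],1]]'; python3 go.py .536 -.3515 .064 -.024; python3 face.py .093
```

```text
time: 22.9
eef_pos: [0.5369, -0.3516, 0.1058]
tcp_rot: [[1.0, -0.023, -0.0], [-0.023, -1.0, -0.0], [-0.0, 0.0, -1.0]]
ft_force: [-0.0, 0.1, -2.0]
finger_gap: 0.0506
finger_force: 75.3
t 22.9 pos [ 0.5369 -0.3516  0.1058] yaw -0.023 q6 0.93 gap 0.0506 F [-0.   0.1 -2. ]
turn z 0.001 shift [-0.9 -0.1 41.8]
carrier 124 x 0.5996 slope -0.03 y [-0.38   -0.3243]
first 204 x 0.6008 slope -0.027 y [-0.3785 -0.3267]
held 244 x 0.6009 slope -0.043 y [-0.3783 -0.3265]
```

```bash
python3 -m jog '[[[0,0,0],[-0.5,0,15],1],[[0,0,0],[-0.5,0,25],1],[[0,0,0],[-0.5,0,32],1],[[0,0,0],[-0.5,0,36],1],[[0,0,0],[-0.5,0,39],1],[[0,0,0],[-0.5,0,41],1],[[0,0,0],[-0.5,0,41],1],[[0,0,0],[-0.5,0,41],1]]'; python3 go.py .536 -.3515 .064 -.024
```

```text
time: 23.95
eef_pos: [0.5361, -0.3513, 0.069]
tcp_rot: [[1.0, -0.026, 0.0], [-0.026, -1.0, -0.0], [0.0, 0.0, -1.0]]
ft_force: [-7.6, 5.3, 13.8]
finger_gap: 0.0504
finger_force: 77.1
t 23.95 pos [ 0.5361 -0.3513  0.069 ] yaw -0.026 q6 0.93 gap 0.0504 F [-7.6  5.3 13.8]
turn z -0.002 shift [-0.1  0.2  5. ]
```

```bash
python3 -m jog '[[[0,0,0],[0,0,-5],1],[[0,0,0],[-1.5,-1,-5],1],[[0,0,0],[-1.5,-1,-2],1],[[0,0,0],[-1.5,-1,0],1],[[0,0,0],[-1.5,-1,0],1],[[0,0,0],[-1.5,-1,0],1]]'; python3 go.py .536 -.3515 .064 -.024; python3 face.py .057
```

```text
time: 24.7
eef_pos: [0.5353, -0.3508, 0.069]
tcp_rot: [[1.0, -0.026, 0.002], [-0.026, -1.0, -0.001], [0.002, 0.001, -1.0]]
ft_force: [-5.8, 2.9, 14.4]
finger_gap: 0.0503
finger_force: 77.3
t 24.7 pos [ 0.5353 -0.3508  0.069 ] yaw -0.026 q6 0.93 gap 0.0503 F [-5.8  2.9 14.4]
turn z -0.002 shift [0.7 0.7 5. ]
carrier 120 x 0.5998 slope -0.005 y [-0.3799 -0.3243]
first 205 x 0.6008 slope -0.038 y [-0.3786 -0.3266]
held 270 x 0.599 slope -0.012 y [-0.3781 -0.3257]
```

Run:
```python
from h import *
im,W=cloud("scene"); x,y,z=W[...,0],W[...,1],W[...,2]
u=proj("scene",[.60,-.3515,.06])[0].astype(int)
cv2.imwrite("pics/st2.png",cv2.resize(im[u[1]-60:u[1]+60,u[0]-60:u[0]+60],None,fx=5,fy=5))
m=(x>.565)&(x<.605)&(abs(y+.352)<.012); P=W[m]
h,e=np.histogram(P[:,2],bins=np.arange(.04,.11,.002)); print([(round(b,3),int(n)) for b,n in zip(e,h) if n])
```

```text
[(np.float64(0.04), 8), (np.float64(0.042), 10), (np.float64(0.044), 8), (np.float64(0.046), 11), (np.float64(0.048), 9), (np.float64(0.05), 11), (np.float64(0.052), 8), (np.float64(0.054), 9), (np.float64(0.056), 13), (np.float64(0.058), 6), (np.float64(0.06), 7), (np.float64(0.062), 9), (np.float64(0.064), 11), (np.float64(0.066), 9), (np.float64(0.068), 8), (np.float64(0.07), 7), (np.float64(0.072), 11), (np.float64(0.074), 11), (np.float64(0.076), 9), (np.float64(0.078), 5), (np.float64(0.08), 19), (np.float64(0.082), 35), (np.float64(0.084), 10), (np.float64(0.086), 11), (np.float64(0.088), 11), (np.float64(0.09), 16), (np.float64(0.092), 33), (np.float64(0.094), 14)]
```

View pics/st2.png

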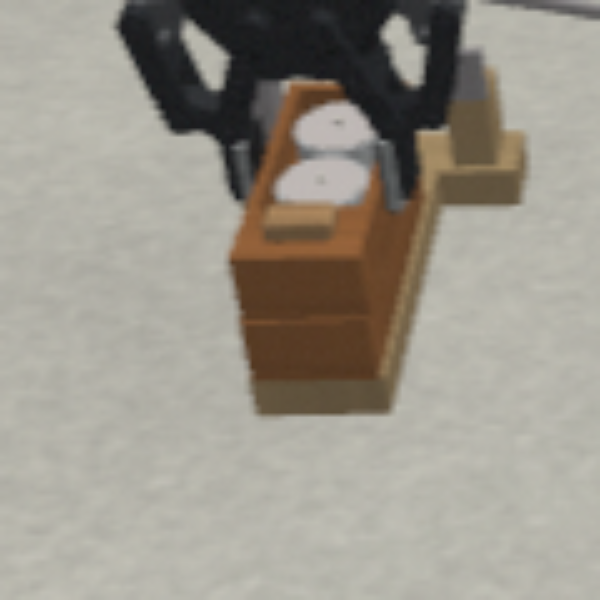

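The crop shows the upper tray flush on the lower one, with the seam at (305,320). Rim and key heights are right, so it is home. Release.

```bash
python3 -m jog '[[[0,0,0],[0,0,-3],1],[[0,0,0],[0,0,-3],0.5],[[0,0,0],[0,0,-3],-0.2],[[0,0,0],[0,0,-3],-0.6],[[0,0,0],[0,0,-3],-1],[[0,0,0],[0,0,-3],-1],[[0,0,0],[0,0,-50],-1],[[0,0,0],[0,0,-100],-1],[[0,0,0],[0,0,-100],-1],[[0,0,0],[0,0,-100],-1]]'
python3 - <<'E'
from h import *
for t in trays("top",[(.476,.124),(.642,.094)]): print(t)
print(trays("scene",[(.539,-.351)],ztop=.084))
E
python3 go.py .6421 .0945 .17 -3.09
```

```text
time: 26.05
eef_pos: [0.5348, -0.3505, 0.1645]
tcp_rot: [[1.0, -0.026, -0.0], [-0.026, -1.0, 0.0], [-0.0, -0.0, -1.0]]
ft_force: [-0.1, 0.3, 0.6]
finger_gap: 0.0855
finger_force: 0.0
(0.4755, 0.1237, -2.919, (0.124, 0.053), array([0.4329, 0.1139, 0.0419]), 581)
(0.6427, 0.0944, -3.095, (0.126, 0.052), array([0.5971, 0.0914, 0.042 ]), 551)
[(0.5395, -0.3505, -0.027, (0.13, 0.053), array([ 0.5854, -0.3505,  0.0927]), 456)]
t 26.15 pos [ 0.5342 -0.35    0.1626] yaw -0.026 q6 0.93 gap 0.0852 F [-0.1 -0.9 -0.7]
turn z 3.064 shift [  96.2 -447.2   -6.7]
```

```bash
python3 -m jog '[[[0,0,-1.6],[96,-447,0],-1],[[0,0,-1.6],[96,-447,0],-1],[[0,0,-1.6],[96,-447,0],-1],[[0,0,-1.6],[96,-447,0],-1],[[0,0,-1.6],[96,-447,0],-1],[[0,0,-1.6],[96,-447,0],-1],[[0,0,-1.6],[96,-447,0],-1],[[0,0,-1.6],[96,-447,0],-1],[[0,0,-1.6],[96,-447,0],-1],[[0,0,-1.6],[96,-447,0],-1]]' 60; python3 go.py .6421 .0945 .10 -3.092
```

```text
time: 27.4
eef_pos: [0.6418, 0.0942, 0.1626]
tcp_rot: [[-0.003, 1.0, -0.004], [1.0, 0.003, -0.0], [-0.0, -0.004, -1.0]]
ft_force: [0.0, -0.0, 0.6]
finger_gap: 0.0854
finger_force: 0.0
t 27.4 pos [0.6418 0.0942 0.1626] yaw 1.573 q6 0.06 gap 0.0854 F [ 0.  -0.   0.6]
turn z -1.618 shift [ 0.3  0.5 62.6]
```

```bash
python3 -m jog '[[[0,0,-1.618],[0,0,0],-1],[[0,0,-1.618],[0,0,0],-1],[[0,0,-1.618],[0,0,20],-1],[[0,0,-1.618],[0,0,40],-1],[[0,0,-1.618],[0,0,60],-1],[[0,0,-1.618],[0,0,60],-1],[[0,0,-1.618],[0,0,60],-1],[[0,0,-1.618],[0,0,60],-1],[[0,0,-1.618],[0,0,60],-1],[[0,0,-1.618],[0,0,60],-1]]'; python3 go.py .6421 .0945 .012 -3.092
```

```text
time: 28.65
eef_pos: [0.6421, 0.0931, 0.1038]
tcp_rot: [[-0.999, -0.046, -0.002], [-0.046, 0.999, -0.0], [0.002, -0.0, -1.0]]
ft_force: [0.7, 0.6, 0.1]
finger_gap: 0.0854
finger_force: 0.0
t 28.65 pos [0.6421 0.0931 0.1038] yaw -3.095 q6 -1.56 gap 0.0854 F [0.7 0.6 0.1]
turn z -0.003 shift [-0.2  1.4 91.8]
```

```bash
python3 -m jog '[[[0,0,0],[0,1,50],-1],[[0,0,0],[0,1,90],-1],[[0,0,0],[0,1,90],-1],[[0,0,0],[0,1,90],1],[[0,0,0],[0,1,90],1],[[0,0,0],[0,1,90],1],[[0,0,0],[0,1,90],1],[[0,0,0],[0,1,90],1],[[0,0,0],[0,1,60],1],[[0,0,0],[0,1,0],1]]' 60; python3 go.py .536 -.3510 .19 -.024
```

```text
time: 29.9
eef_pos: [0.6396, 0.0945, 0.1013]
tcp_rot: [[-0.999, -0.05, -0.009], [-0.05, 0.999, -0.001], [0.01, -0.0, -1.0]]
ft_force: [2.0, 0.6, -1.4]
finger_gap: 0.0505
finger_force: 66.1
t 29.9 pos [0.6396 0.0945 0.1013] yaw -3.092 q6 -1.56 gap 0.0505 F [ 2.   0.6 -1.4]
turn z -3.068 shift [ 126.6 -439.8  -87.3]
```

```bash
python3 -m jog '[[[0,0,0],[0,0,-60],1],[[0,0,0],[0,0,-90],1],[[0,0,1.6],[125,-440,-90],1],[[0,0,1.6],[125,-440,-90],1],[[0,0,1.6],[125,-440,-90],1],[[0,0,1.6],[125,-440,-90],1],[[0,0,1.6],[125,-440,-90],1],[[0,0,1.6],[125,-440,-90],1],[[0,0,1.6],[125,-440,-90],1],[[0,0,1.6],[125,-440,-90],1]]' 70; python3 go.py .536 -.351 .18 -.024
```

```text
time: 31.15
eef_pos: [0.5378, -0.3548, 0.1942]
tcp_rot: [[-0.11, 0.994, -0.001], [0.994, 0.11, -0.001], [-0.0, -0.001, -1.0]]
ft_force: [0.1, 1.4, -2.0]
finger_gap: 0.051
finger_force: 75.5
t 31.15 pos [ 0.5378 -0.3548  0.1942] yaw 1.681 q6 -0.78 gap 0.051 F [ 0.1  1.4 -2. ]
turn z 1.705 shift [ 3.9 -1.4 14.2]
```

```bash
python3 -m jog '[[[0,0,1.65],[2,-1,0],1],[[0,0,1.65],[2,-1,0],1],[[0,0,1.65],[2,-1,0],1],[[0,0,1.65],[2,-1,0],1],[[0,0,1.65],[2,-1,0],1],[[0,0,1.65],[2,-1,0],1],[[0,0,1.65],[2,-1,30],1],[[0,0,1.65],[2,-1,52],1],[[0,0,1.65],[2,-1,52],1],[[0,0,1.65],[2,-1,52],1]]'; python3 go.py .536 -.351 .1 -.024
```

```text
time: 32.4
eef_pos: [0.5382, -0.3488, 0.1422]
tcp_rot: [[0.999, 0.043, -0.001], [0.043, -0.999, 0.001], [-0.001, -0.001, -1.0]]
ft_force: [-0.4, 0.2, -1.6]
finger_gap: 0.0508
finger_force: 75.5
t 32.4 pos [ 0.5382 -0.3488  0.1422] yaw 0.043 q6 0.86 gap 0.0508 F [-0.4  0.2 -1.6]
turn z 0.067 shift [-2.3  2.1 42.2]
```

```bash
python3 -m jog '[[[0,0,0.067],[-1.5,2,0],1],[[0,0,0.067],[-1.5,2,0],1],[[0,0,0.067],[-1.5,2,0],1]]'; python3 go.py .536 -.351 .1 -.024; python3 face.py .13
python3 - <<'E'
from h import *
im,W=cloud("scene"); x,y,z=W[...,0],W[...,1],W[...,2]
for lo,hi in [(.058,.078),(.135,.155)]:
    m=(x>.585)&(x<.63)&(abs(y+.352)<.045)&(z>lo)&(z<hi); P=W[m]; print(len(P),np.median(P[:,0]).round(4),np.polyfit(P[:,1],P[:,0],1)[0].round(3),np.percentile(P[:,1],[1,99]).round(4))
E
```

```text
time: 32.78
eef_pos: [0.5373, -0.3512, 0.1432]
tcp_rot: [[1.0, -0.023, 0.0], [-0.023, -1.0, -0.0], [0.0, 0.0, -1.0]]
ft_force: [-1.2, -0.6, -2.7]
finger_gap: 0.0501
finger_force: 75.5
t 32.77 pos [ 0.5373 -0.3512  0.1432] yaw -0.023 q6 0.93 gap 0.0501 F [-1.2 -0.6 -2.7]
turn z 0.001 shift [-1.3 -0.2 43.2]
carrier 133 x 0.5995 slope -0.01 y [-0.3803 -0.3239]
first 208 x 0.6006 slope -0.028 y [-0.3788 -0.3263]
held 274 x 0.6017 slope -0.03 y [-0.3781 -0.3258]
223 0.5996 -0.047 [-0.3779 -0.3258]
265 0.6019 -0.039 [-0.378  -0.3259]
```

```bash
python3 -m jog '[[[0,0,0],[-1.7,0,15],1],[[0,0,0],[-1.7,0,25],1],[[0,0,0],[-1.7,0,32],1],[[0,0,0],[-1.7,0,36],1],[[0,0,0],[-1.7,0,39],1],[[0,0,0],[-1.7,0,41],1],[[0,0,0],[-1.7,0,41],1],[[0,0,0],[-1.7,0,41],1]]'; python3 go.py .536 -.3515 .096 -.024
python3 - <<'E'
from h import *
print(trays("scene",[(.539,-.351)],ztop=.116))
E
```

```text
time: 33.88
eef_pos: [0.5356, -0.3512, 0.1024]
tcp_rot: [[1.0, -0.025, 0.001], [-0.025, -1.0, -0.001], [0.001, 0.001, -1.0]]
ft_force: [-0.2, -0.2, 0.7]
finger_gap: 0.0509
finger_force: 75.7
t 33.88 pos [ 0.5356 -0.3512  0.1024] yaw -0.025 q6 0.93 gap 0.0509 F [-0.2 -0.2  0.7]
turn z -0.001 shift [0.4 0.3 6.4]
[(0.5411, -0.3451, -0.032, (0.126, 0.066), array([ 0.5669, -0.3509,  0.1254]), 377)]
```

Just touching. Release, rise and re-measure.

```bash
python3 -m jog '[[[0,0,0],[0,0,1],1],[[0,0,0],[0,0,1],0.5],[[0,0,0],[0,0,1],-0.2],[[0,0,0],[0,0,1],-0.6],[[0,0,0],[0,0,1],-1],[[0,0,0],[0,0,1],-1],[[0,0,0],[0,0,-50],-1],[[0,0,0],[0,0,-100],-1],[[0,0,0],[0,0,-100],-1],[[0,0,0],[0,0,-100],-1]]'
python3 - <<'E'
from h import *
for t in trays("top",[(.476,.124)]): print(t)
print(trays("scene",[(.539,-.351)],ztop=.116))
E
python3 go.py .4748 .1237 .19 -2.919
```

```text
time: 35.17
eef_pos: [0.5354, -0.3511, 0.2015]
tcp_rot: [[1.0, -0.025, -0.0], [-0.025, -1.0, -0.0], [-0.0, 0.0, -1.0]]
ft_force: [-0.1, -0.7, -0.7]
finger_gap: 0.0854
finger_force: 0.0
(0.4755, 0.1238, -2.922, (0.124, 0.052), array([0.4314, 0.1134, 0.0418]), 593)
[(0.54, -0.3511, -0.025, (0.13, 0.053), array([ 0.5861, -0.3517,  0.1248]), 462)]
t 35.27 pos [ 0.5348 -0.3506  0.1995] yaw -0.025 q6 0.93 gap 0.0855 F [ 0.3 -0.3 -0.5]
turn z 2.894 shift [ -71.9 -472.6   10.8]
```

```bash
python3 -m jog '[[[0,0,-1.7],[-72,-473,20],-1],[[0,0,-1.7],[-72,-473,20],-1],[[0,0,-1.7],[-72,-473,20],-1],[[0,0,-1.7],[-72,-473,20],-1],[[0,0,-1.7],[-72,-473,20],-1],[[0,0,-1.7],[-72,-473,20],-1],[[0,0,-1.7],[-72,-473,20],-1],[[0,0,-1.7],[-72,-473,20],-1],[[0,0,-1.7],[-72,-473,20],-1],[[0,0,-1.7],[-72,-473,20],-1]]' 60; python3 go.py .4748 .1237 .10 -2.921
```

```text
time: 36.52
eef_pos: [0.4744, 0.124, 0.18]
tcp_rot: [[-0.104, 0.995, -0.003], [0.995, 0.104, -0.001], [-0.0, -0.003, -1.0]]
ft_force: [-0.3, -0.4, 0.0]
finger_gap: 0.0853
finger_force: 0.0
t 36.52 pos [0.4744 0.124  0.18  ] yaw 1.675 q6 0.04 gap 0.0853 F [-0.3 -0.4  0. ]
turn z -1.688 shift [-0.3  0.6 80. ]
```

```bash
python3 -m jog '[[[0,0,-1.687],[0,0,0],-1],[[0,0,-1.687],[0,0,0],-1],[[0,0,-1.687],[0,0,20],-1],[[0,0,-1.687],[0,0,40],-1],[[0,0,-1.687],[0,0,80],-1],[[0,0,-1.687],[0,0,80],-1],[[0,0,-1.687],[0,0,80],-1],[[0,0,-1.687],[0,0,80],-1],[[0,0,-1.687],[0,0,80],-1],[[0,0,-1.687],[0,0,80],-1]]'; python3 go.py .4748 .1237 .012 -2.921
python3 - <<'E'
from h import *
print(trays("scene",[(.478,.124)]))
E
```

```text
time: 37.78
eef_pos: [0.4751, 0.1228, 0.101]
tcp_rot: [[-0.977, -0.213, -0.002], [-0.213, 0.977, -0.0], [0.002, -0.0, -1.0]]
ft_force: [-0.3, -0.2, 0.1]
finger_gap: 0.086
finger_force: 0.0
t 37.77 pos [0.4751 0.1228 0.101 ] yaw -2.927 q6 -1.65 gap 0.086 F [-0.3 -0.2  0.1]
turn z -0.006 shift [-0.1  1.  89. ]
[(0.4793, 0.1244, -2.922, (0.129, 0.053), array([0.4364, 0.1147, 0.0412]), 348)]
```

```bash
python3 -m jog '[[[0,0,0],[0,1,50],-1],[[0,0,0],[0,1,88],-1],[[0,0,0],[0,1,88],-1],[[0,0,0],[0,1,88],1],[[0,0,0],[0,1,88],1],[[0,0,0],[0,1,88],1],[[0,0,0],[0,1,88],1],[[0,0,0],[0,1,88],1],[[0,0,0],[0,1,60],1],[[0,0,0],[0,1,0],1]]' 60; python3 go.py .536 -.3510 .215 -.024
```

```text
time: 39.08
eef_pos: [0.4722, 0.124, 0.0993]
tcp_rot: [[-0.976, -0.218, -0.009], [-0.218, 0.976, -0.001], [0.009, 0.001, -1.0]]
ft_force: [1.0, -0.1, -1.8]
finger_gap: 0.0508
finger_force: 65.5
t 39.08 pos [0.4722 0.124  0.0993] yaw -2.922 q6 -1.65 gap 0.0508 F [ 1.  -0.1 -1.8]
turn z -2.898 shift [  42.3 -477.5 -115.6]
```

```bash
python3 -m jog '[[[0,0,0],[0,0,-60],1],[[0,0,0.19],[0,-20,-118],1],[[0,0,1.7],[41,-478,-118],1],[[0,0,1.7],[41,-478,-118],1],[[0,0,1.7],[41,-478,-118],1],[[0,0,1.7],[41,-478,-118],1],[[0,0,1.7],[41,-478,-118],1],[[0,0,1.7],[41,-478,-118],1],[[0,0,1.7],[41,-478,-118],1],[[0,0,1.7],[41,-478,-118],1]]' 70; python3 -m jog '[[[0,0,0],[0,0,0],1]]'; python3 go.py .536 -.351 .21 -.024
```

```text
time: 40.33
eef_pos: [0.5386, -0.3545, 0.2183]
tcp_rot: [[-0.093, 0.996, -0.002], [0.996, 0.093, 0.0], [0.0, -0.002, -1.0]]
ft_force: [0.2, 0.4, -2.5]
finger_gap: 0.0505
finger_force: 75.6
time: 40.45
eef_pos: [0.5388, -0.3526, 0.2184]
tcp_rot: [[-0.101, 0.995, -0.002], [0.995, 0.101, 0.001], [0.001, -0.002, -1.0]]
ft_force: [0.0, 0.6, -2.5]
finger_gap: 0.0503
finger_force: 75.6
t 40.45 pos [ 0.5388 -0.3526  0.2184] yaw 1.672 q6 -0.77 gap 0.0503 F [ 0.   0.6 -2.5]
turn z 1.696 shift [ 1.8 -2.7  8.4]
```

```bash
python3 -m jog '[[[0,0,1.696],[1.5,-2,0],1],[[0,0,1.696],[1.5,-2,0],1],[[0,0,1.696],[1.5,-2,0],1],[[0,0,1.696],[1.5,-2,0],1],[[0,0,1.696],[1.5,-2,0],1],[[0,0,1.696],[1.5,-2,10],1],[[0,0,1.696],[1.5,-2,25],1],[[0,0,1.696],[1.5,-2,42],1],[[0,0,1.696],[1.5,-2,42],1],[[0,0,1.696],[1.5,-2,42],1]]';  python3 -m jog '[[[0,0,0],[0,0,0],1],[[0,0,0],[0,0,0],1]]'; python3 go.py .536 -.351 .133 -.024
python3 - <<'E'
from h import *
im,W=cloud("scene"); x,y,z=W[...,0],W[...,1],W[...,2]
for lo,hi in [(.058,.078),(.09,.11),(.17,.188)]:
    m=(x>.585)&(x<.63)&(abs(y+.352)<.045)&(z>lo)&(z<hi); P=W[m]; print(len(P),np.median(P[:,0]).round(4),np.polyfit(P[:,1],P[:,0],1)[0].round(3),np.percentile(P[:,1],[1,99]).round(4))
E
```

```text
time: 41.7
eef_pos: [0.5374, -0.3479, 0.1777]
tcp_rot: [[1.0, -0.017, -0.001], [-0.017, -1.0, 0.001], [-0.001, -0.001, -1.0]]
ft_force: [0.4, -0.1, -1.3]
finger_gap: 0.0502
finger_force: 75.6
time: 41.95
eef_pos: [0.5376, -0.3493, 0.1784]
tcp_rot: [[1.0, -0.019, 0.001], [-0.019, -1.0, -0.001], [0.001, 0.001, -1.0]]
ft_force: [-0.5, 0.5, -1.4]
finger_gap: 0.0506
finger_force: 75.6
t 41.95 pos [ 0.5376 -0.3493  0.1784] yaw -0.019 q6 0.93 gap 0.0506 F [-0.5  0.5 -1.4]
turn z 0.005 shift [-1.6  1.7 45.4]
215 0.6 -0.021 [-0.3783 -0.3262]
236 0.6022 -0.104 [-0.3776 -0.3266]
234 0.6017 -0.041 [-0.3759 -0.3239]
```

```bash
python3 -m jog '[[[0,0,0.005],[-0.8,2,15],1],[[0,0,0.005],[-0.8,2,26],1],[[0,0,0.005],[-0.8,2,33],1],[[0,0,0.005],[-0.8,2,37],1],[[0,0,0.005],[-0.8,2,40],1],[[0,0,0.005],[-0.8,2,42],1],[[0,0,0.005],[-0.8,2,43],1],[[0,0,0.005],[-0.8,2,43],1]]'; python3 go.py .536 -.3515 .134 -.024
python3 - <<'E'
from h import *
im,W=cloud("scene"); x,y,z=W[...,0],W[...,1],W[...,2]
m=(x>.565)&(x<.605)&(abs(y+.352)<.012); P=W[m]
h,e=np.histogram(P[:,2],bins=np.arange(.13,.18,.002)); print([(round(float(b),3),int(n)) for b,n in zip(e,h) if n])
u=proj("scene",[.60,-.3515,.09])[0].astype(int)
cv2.imwrite("pics/st4.png",cv2.resize(im[max(0,u[1]-60):u[1]+60,u[0]-60:u[0]+60],None,fx=5,fy=5))
E
```

```text
time: 43.0
eef_pos: [0.5367, -0.3516, 0.135]
tcp_rot: [[1.0, -0.027, 0.0], [-0.027, -1.0, -0.0], [0.0, 0.0, -1.0]]
ft_force: [0.0, 0.3, -1.4]
finger_gap: 0.0506
finger_force: 75.6
t 43.0 pos [ 0.5367 -0.3516  0.135 ] yaw -0.027 q6 0.93 gap 0.0506 F [ 0.   0.3 -1.4]
turn z -0.003 shift [-0.7 -0.1  1. ]
[(0.13, 11), (0.132, 7), (0.134, 12), (0.136, 12), (0.138, 11), (0.14, 10), (0.142, 11), (0.144, 7), (0.146, 13), (0.148, 30), (0.15, 28), (0.152, 11), (0.154, 8), (0.156, 8), (0.158, 33), (0.16, 25), (0.162, 2)]
```

View pics/st4.png

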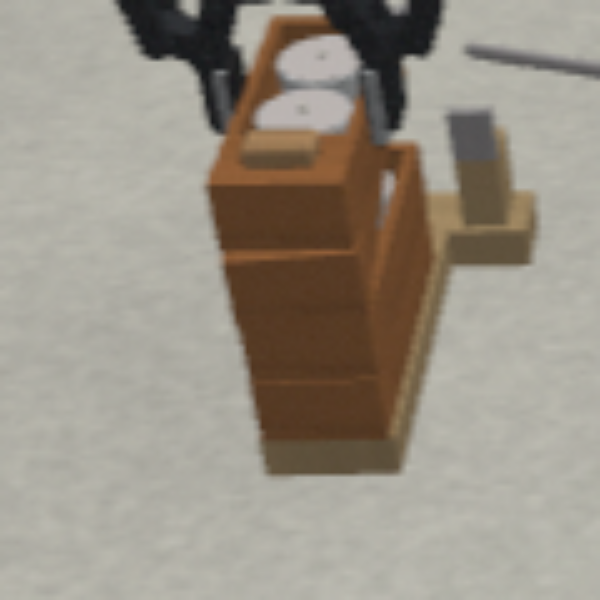

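The crop shows the third tray yawed, its rear corner sticking out at (405,150), so it was probably knocked. The top tray sits flat on it. I'll open, lower the fingers over both trays and squeeze to square them up.

```bash
python3 -m jog '[[[0,0,0],[0,0,1],1],[[0,0,0],[0,0,1],0.2],[[0,0,0],[0,0,1],-0.5],[[0,0,0],[0,0,1],-1],[[0,0,0],[0,0,1],-1],[[0,0,0.003],[0,0,15],-1],[[0,0,0.003],[0,0,29],-1],[[0,0,0.003],[0,0,29],-1]]' 25; python3 go.py .536 -.3515 .105 -.024
python3 - <<'E'
from h import *
for c in ["scene"]:
  for zt in (.148,): print(trays(c,[(.539,-.351)],ztop=zt))
im,W=cloud("scene"); x,y,z=W[...,0],W[...,1],W[...,2]
for lo,hi in [(.026,.046),(.058,.078),(.09,.11),(.122,.142)]:
    m=(x>.585)&(x<.63)&(abs(y+.352)<.045)&(z>lo)&(z<hi); P=W[m]; print(len(P),np.median(P[:,0]).round(4),np.polyfit(P[:,1],P[:,0],1)[0].round(3),np.percentile(P[:,1],[1,99]).round(4))
E
```

```text
time: 44.05
eef_pos: [0.5353, -0.3506, 0.1027]
tcp_rot: [[1.0, -0.03, -0.004], [-0.03, -1.0, 0.003], [-0.004, -0.003, -1.0]]
ft_force: [-0.9, 0.4, -0.5]
finger_gap: 0.0857
finger_force: 0.0
t 44.05 pos [ 0.5353 -0.3506  0.1027] yaw -0.03 q6 0.93 gap 0.0857 F [-0.9  0.4 -0.5]
turn z -0.006 shift [ 0.7  0.9 -2.3]
[(0.5611, -0.3519, 3.125, (0.087, 0.053), array([ 0.5555, -0.3505,  0.1582]), 341)]
206 0.6008 -0.035 [-0.3783 -0.3267]
217 0.6 -0.03 [-0.3783 -0.3265]
238 0.6023 -0.099 [-0.3779 -0.3263]
240 0.6009 -0.025 [-0.3785 -0.3266]
```

```bash
python3 -m jog '[[[0,0,-0.006],[0.5,1,0],-0.3],[[0,0,-0.006],[0.5,1,0],0.2],[[0,0,-0.006],[0.5,1,0],0.6],[[0,0,-0.006],[0.5,1,0],1],[[0,0,-0.006],[0.5,1,0],1],[[0,0,-0.006],[0.5,1,0],1],[[0,0,-0.006],[0.5,1,0],0.2],[[0,0,-0.006],[0.5,1,0],-0.5],[[0,0,-0.006],[0.5,1,0],-1],[[0,0,-0.006],[0.5,1,0],-1]]' 40; python3 -m jog '[[[0,0,0],[0,0,-50],-1],[[0,0,0],[0,0,-100],-1],[[0,0,0],[0,0,-140],-1],[[0,0,0],[0,0,-140],-1],[[0,0,0],[0,0,-140],-1]]'
python3 - <<'E'
from h import *
print(trays("scene",[(.539,-.351)],ztop=.148))
im,W=cloud("scene"); x,y,z=W[...,0],W[...,1],W[...,2]
for lo,hi in [(.026,.046),(.058,.078),(.09,.11),(.122,.142)]:
    m=(x>.585)&(x<.63)&(abs(y+.352)<.045)&(z>lo)&(z<hi); P=W[m]; print(len(P),np.median(P[:,0]).round(4),np.polyfit(P[:,1],P[:,0],1)[0].round(3),np.percentile(P[:,1],[1,99]).round(4))
u=proj("scene",[.58,-.3515,.09])[0].astype(int)
cv2.imwrite("pics/st5.png",cv2.resize(im[max(0,u[1]-60):u[1]+60,u[0]-60:u[0]+60],None,fx=5,fy=5))
E
```

```text
time: 45.4
eef_pos: [0.5368, -0.3519, 0.105]
tcp_rot: [[1.0, -0.023, -0.001], [-0.023, -1.0, 0.001], [-0.001, -0.001, -1.0]]
ft_force: [0.1, -0.2, -0.2]
finger_gap: 0.085
finger_force: 0.0
time: 46.02
eef_pos: [0.5368, -0.3522, 0.2447]
tcp_rot: [[1.0, -0.024, -0.001], [-0.024, -1.0, 0.001], [-0.001, -0.001, -1.0]]
ft_force: [-0.3, -0.5, -0.9]
finger_gap: 0.0851
finger_force: 0.0
[(0.5413, -0.3542, 0.009, (0.133, 0.054), array([ 0.5874, -0.3525,  0.1567]), 478)]
206 0.6007 -0.053 [-0.3781 -0.3267]
215 0.5999 -0.023 [-0.3778 -0.3264]
222 0.6023 -0.127 [-0.3745 -0.324 ]
250 0.6016 -0.069 [-0.3785 -0.3271]
```

View pics/st5.png

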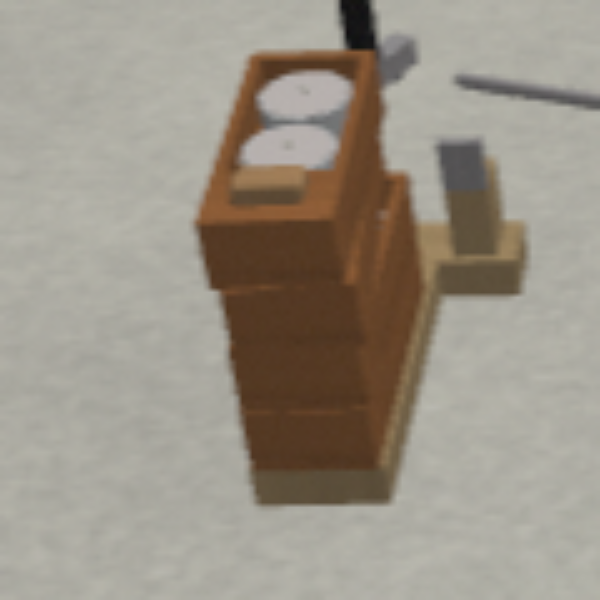

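Run:
```python
from h import *
im,W=cloud("scene"); x,y,z=W[...,0],W[...,1],W[...,2]
u0=proj("scene",[.58,-.3515,.09])[0].astype(int)-60
for zt in (.052,.084,.116,.148): print(zt,((proj("scene",[[.601,-.327,zt],[.477,-.3245,zt]])-u0)*5).round(0).tolist())
b=brown(im)
for nm,lo,hi in [("1",.026,.048),("2",.058,.080),("3",.09,.112),("4",.122,.144)]:
    m=b&(x>.47)&(x<.595)&(y>-.335)&(y<-.28)&(z>lo)&(z<hi); P=W[m]
    if len(P)>9:
        xs=P[:,0]; print(nm,len(P),"x",xs.min().round(3),xs.max().round(3),"y=f(x)",np.polyfit(P[:,0],P[:,1],1).round(3),"y@.54",np.polyval(np.polyfit(P[:,0],P[:,1],1),.54).round(4), [ (round(float(c),2),round(float(np.median(P[abs(xs-c)<.008,1])),4)) for c in (.49,.51,.53,.55,.57,.59) if (abs(xs-c)<.008).any()])
cv2.imwrite("pics/st5b.png",cv2.resize(cloud("top")[0][200:340,420:560],None,fx=4,fy=4))
```

```text
0.052 [[368.0, 406.0], [414.0, 227.0]]
0.084 [[357.0, 344.0], [405.0, 169.0]]
0.116 [[345.0, 280.0], [395.0, 108.0]]
0.148 [[333.0, 214.0], [385.0, 45.0]]
1 117 x 0.479 0.595 y=f(x) [-0.027 -0.311] y@.54 -0.3256 [(0.49, -0.3241), (0.51, -0.3248), (0.53, -0.3254), (0.55, -0.3258), (0.57, -0.3265), (0.59, -0.3269)]
2 120 x 0.481 0.595 y=f(x) [-0.005 -0.323] y@.54 -0.3254 [(0.49, -0.3239), (0.51, -0.3245), (0.53, -0.325), (0.55, -0.3255), (0.57, -0.3256), (0.59, -0.3261)]
3 75 x 0.489 0.594 y=f(x) [ 0.074 -0.368] y@.54 -0.328 [(0.49, -0.3315), (0.51, -0.3302), (0.53, -0.3287), (0.55, -0.3272), (0.57, -0.3258), (0.59, -0.3244)]
4 108 x 0.483 0.594 y=f(x) [ 0.009 -0.333] y@.54 -0.3282 [(0.49, -0.3287), (0.51, -0.3283), (0.53, -0.3284), (0.55, -0.3281), (0.57, -0.3279), (0.59, -0.3276)]
```

View pics/st5b.png

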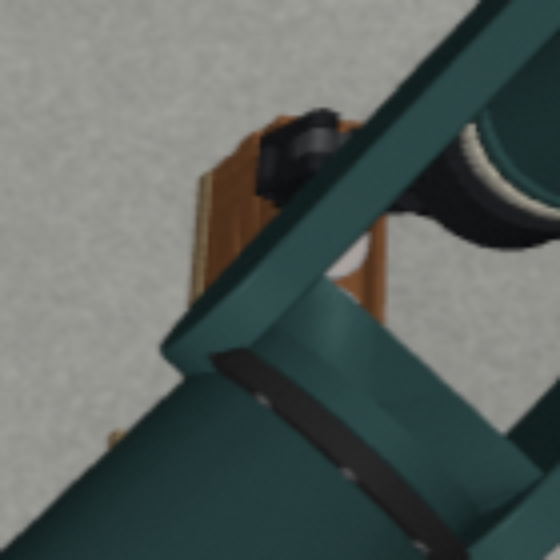

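Side faces in the scene data show tray 3 yawed about 0.1 rad, with its centre about 2.5 mm off. Tray 4 is about 2.6 mm off. Both are inside the tolerances (12 and 14 mm), and the heights are right. I'll check level, then plan closing the keeper with shut fingers behind the knob.

```bash
cat > arc.py <<'E'
import sys,numpy as np
from rig import sensors
o=sensors.get_obs(); R=o["tcp_rot"]; psi=np.arctan2(R[1,0],R[0,0]); s=-.024; h=np.array([.4399,-.3972])
print("t",o["time"],o["eef_pos"].round(4),"yaw",psi.round(3),"F",o["ft_force"].round(1))
for a in sys.argv[1:]:
    th,back,zz=map(float,a.split(",")); f=th+s; t=np.array([np.cos(f),np.sin(f)]); k=h+.075*np.array([-np.sin(f),np.cos(f)])
    p=np.r_[k-back*t,zz]; print(a,"turn",round(psi-f,3),"shift",(R.T@(p-o["eef_pos"])*1000).round(1))
E
python3 arc.py 1.0,.045,.245
python3 - <<'E'
from h import *
for c in("top","scene"):
    W=cloud(c)[1]
    print([(np.round(r["point"],3),round(r["p"],2)) for r in nets.place_of(c,"keeper_knob")])
P=W[brown(cloud("scene")[0])&(abs(W[...,2]-.148)<.006)&(abs(W[...,0]-.54)<.07)&(abs(W[...,1]+.352)<.04)]
A=np.c_[P[:,:2],np.ones(len(P))]; print("plane",np.linalg.lstsq(A,P[:,2],rcond=None)[0].round(3),len(P),P[:,0].min(),P[:,0].max())
E
```

```text
t 46.225 [ 0.5365 -0.3521  0.2434] yaw -0.024 F [-0.3  0.1  0.5]
1.0,.045,.245 turn -1.0 shift [-183.    44.7   -1.1]
[]
[(array([ 0.376, -0.356,  0.109]), 0.61), (array([ 0.581, -0.355,  0.155]), 0.34)]
plane [0.01  0.001 0.141] 518 0.47527006025072527 0.6051030365026617
```

Tray 4 is level. Move behind the knob with the fingers shut.

```bash
python3 -m jog '[[[0,0,-1.0],[-183,45,0],1],[[0,0,-1.0],[-183,45,0],1],[[0,0,-1.0],[-183,45,0],1],[[0,0,-1.0],[-183,45,0],1],[[0,0,-1.0],[-183,45,0],1],[[0,0,-1.0],[-183,45,0],1],[[0,0,-1.0],[-183,45,0],1],[[0,0,-1.0],[-183,45,0],1]]' 30; python3 arc.py 1.0,.045,.106
python3 - <<'E'
from h import *
im=cloud("scene")[0]; u=proj("scene",[.42,-.36,.12])[0].astype(int)
cv2.imwrite("pics/k1.png",cv2.resize(im[max(0,u[1]-70):u[1]+70,u[0]-70:u[0]+70],None,fx=4,fy=4))
E
```

```text
time: 47.48
eef_pos: [0.3531, -0.3932, 0.2459]
tcp_rot: [[0.561, 0.828, 0.0], [0.828, -0.561, -0.0], [-0.0, 0.0, -1.0]]
ft_force: [0.2, 0.8, 0.8]
finger_gap: 0.0002
finger_force: 0.0
t 47.475 [ 0.3531 -0.3932  0.2459] yaw 0.975 F [0.2 0.8 0.8]
1.0,.045,.106 turn -0.001 shift [  0.3  -0.9 139.9]
```

View pics/k1.png

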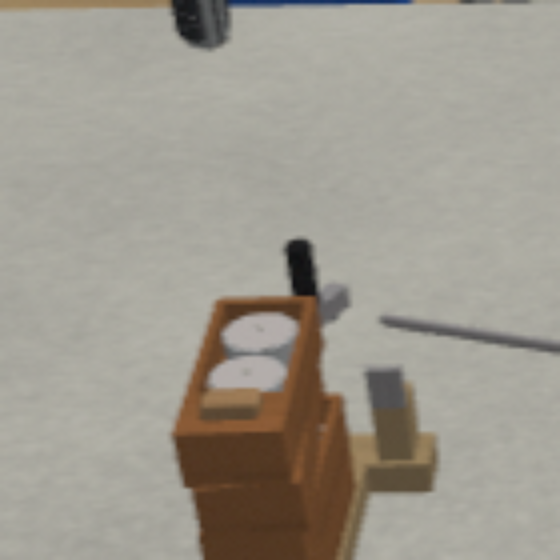

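The crop shows the fingertips at (200,25), clear of the knob at (300,265). The stack is upright. Descend, then sweep the arc.

```bash
python3 -m jog '[[[0,0,0],[0,0,60],1],[[0,0,0],[0,0,120],1],[[0,0,0],[0,0,139],1],[[0,0,0],[0,0,139],1],[[0,0,0],[0,0,139],1]]'; python3 arc.py 1.0,.019,.106 .8,.019,.106 .6,.019,.106 .4,.019,.106 .25,.019,.106
```

```text
time: 48.15
eef_pos: [0.3538, -0.3941, 0.1085]
tcp_rot: [[0.56, 0.828, 0.002], [0.828, -0.56, -0.002], [-0.001, 0.003, -1.0]]
ft_force: [-0.6, 0.2, -0.1]
finger_gap: -0.0
finger_force: 0.0
t 48.15 [ 0.3538 -0.3941  0.1085] yaw 0.976 F [-0.6  0.2 -0.1]
1.0,.019,.106 turn 0.0 shift [26.7 -2.   2.5]
.8,.019,.106 turn 0.2 shift [42.  -4.2  2.4]
.6,.019,.106 turn 0.4 shift [57.4 -3.4  2.4]
.4,.019,.106 turn 0.6 shift [72.4  0.4  2.4]
.25,.019,.106 turn 0.75 shift [82.9  5.2  2.4]
```

```bash
python3 -m jog '[[[0,0,0],[15,-2,2],1],[[0,0,0],[26,-2,2],1],[[0,0,0.1],[34,-3,2],1],[[0,0,0.2],[42,-4,2],1],[[0,0,0.3],[50,-4,2],1],[[0,0,0.4],[57,-3.5,2],1],[[0,0,0.5],[65,-2,2],1],[[0,0,0.6],[72,0,2],1],[[0,0,0.75],[83,5,2],1],[[0,0,0.75],[83,5,2],1]]'; python3 arc.py .25,.019,.106 .12,.019,.106 0,.019,.106 0,.014,.106
python3 - <<'E'
from h import *
im,W=cloud("scene")
print([(np.round(r["point"],3),round(r["p"],2)) for r in nets.place_of("scene","keeper_knob")])
u=proj("scene",[.44,-.36,.12])[0].astype(int)
cv2.imwrite("pics/k2.png",cv2.resize(im[max(0,u[1]-70):u[1]+70,u[0]-70:u[0]+70],None,fx=4,fy=4))
E
```

```text
time: 49.4
eef_pos: [0.4046, -0.3265, 0.1054]
tcp_rot: [[0.974, 0.228, 0.001], [0.228, -0.974, -0.001], [0.001, 0.001, -1.0]]
ft_force: [0.0, 0.2, 0.2]
finger_gap: 0.0001
finger_force: 0.0
t 49.4 [ 0.4046 -0.3265  0.1054] yaw 0.23 F [0.  0.2 0.2]
.25,.019,.106 turn 0.004 shift [-0.5  1.8 -0.6]
.12,.019,.106 turn 0.134 shift [ 9.4  0.  -0.6]
0,.019,.106 turn 0.254 shift [18.7 -0.5 -0.6]
0,.014,.106 turn 0.254 shift [23.5  0.8 -0.6]
[(array([ 0.423, -0.324,  0.107]), 0.54)]
```

View pics/k2.png

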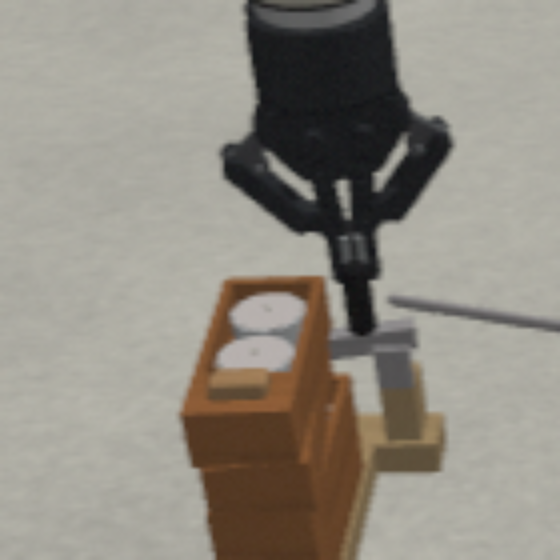

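The crop shows the knob at (360,300) being pushed, with the bar nearly at the catch at (395,345). Push through the catch.

```bash
python3 -m jog '[[[0,0,0.07],[5,0,0],1],[[0,0,0.134],[9.5,0,0],1],[[0,0,0.18],[13,0,0],1],[[0,0,0.22],[16,0,0],1],[[0,0,0.254],[19,0,0],1],[[0,0,0.254],[21,0,0],1],[[0,0,0.254],[23,0,0],1],[[0,0,0.254],[23,0,0],1]]'; python3 arc.py 0,.019,.106 0,.014,.106
python3 - <<'E'
from h import *
im,W=cloud("scene")
print([(np.round(r["point"],3),round(r["p"],2)) for r in nets.place_of("scene","keeper_knob")])
E
```

```text
time: 50.5
eef_pos: [0.4233, -0.3229, 0.1049]
tcp_rot: [[1.0, -0.027, -0.007], [-0.027, -1.0, -0.001], [-0.007, 0.001, -1.0]]
ft_force: [-8.8, -1.1, 4.1]
finger_gap: -0.0004
finger_force: 4.3
t 50.5 [ 0.4233 -0.3229  0.1049] yaw -0.027 F [-8.8 -1.1  4.1]
0,.019,.106 turn -0.003 shift [-0.6 -1.1 -1.1]
0,.014,.106 turn -0.003 shift [ 4.4 -1.1 -1.2]
[(array([ 0.443, -0.318,  0.11 ]), 0.71), (array([ 0.537, -0.351,  0.067]), 0.5)]
```

```bash
python3 -m jog '[[[0,0,0],[3,0,0],1],[[0,0,0],[5,0,0],1],[[0,0,0],[5,0,0],1],[[0,0,0],[5,0,0],1]]'; python3 -m jog '[[[0,0,0],[-40,0,0],1],[[0,0,0],[-40,0,0],1],[[0,0,0],[-40,0,-60],1],[[0,0,0],[-40,0,-120],1],[[0,0,0],[-40,0,-150],1],[[0,0,0],[-40,0,-150],1],[[0,0,0],[-40,0,-150],1]]'
python3 - <<'E'
from h import *
im,W=cloud("scene"); x,y,z=W[...,0],W[...,1],W[...,2]
print([(np.round(r["point"],3),round(r["p"],2)) for r in nets.place_of("scene","keeper_knob")])
print(trays("scene",[(.539,-.351)],ztop=.148))
b=brown(im)
for lo,hi in [(.026,.048),(.058,.080),(.09,.112),(.122,.144)]:
    m=b&(x>.47)&(x<.595)&(y>-.335)&(y<-.28)&(z>lo)&(z<hi); P=W[m]; print(np.polyfit(P[:,0],P[:,1],1)[0].round(3),np.polyval(np.polyfit(P[:,0],P[:,1],1),.54).round(4))
m=(x>.40)&(x<.475)&(y>-.335)&(y<-.28)&(z>.062)&(z<.084); P=W[m]; print("bar front",np.c_[P[::8,:2],P[::8,2]].round(3).tolist()[:12])
u=proj("scene",[.47,-.34,.10])[0].astype(int)
cv2.imwrite("pics/k3.png",cv2.resize(im[max(0,u[1]-70):u[1]+70,u[0]-70:u[0]+70],None,fx=4,fy=4))
E
```

```text
time: 51.1
eef_pos: [0.4236, -0.3228, 0.1048]
tcp_rot: [[0.999, -0.028, -0.017], [-0.028, -1.0, 0.001], [-0.017, -0.0, -1.0]]
ft_force: [-21.7, 0.5, 9.2]
finger_gap: -0.0
finger_force: 10.8
time: 51.98
eef_pos: [0.3913, -0.3208, 0.2535]
tcp_rot: [[1.0, -0.027, -0.001], [-0.027, -1.0, 0.001], [-0.001, -0.001, -1.0]]
ft_force: [-0.0, 1.0, -1.0]
finger_gap: 0.0001
finger_force: 0.0
[(array([ 0.755,  0.028, -0.   ]), 0.65), (array([ 0.443, -0.321,  0.11 ]), 0.48)]
[(0.5405, -0.3541, 0.015, (0.129, 0.053), array([ 0.5874, -0.353 ,  0.1567]), 466)]
-0.026 -0.3255
-0.003 -0.3256
0.073 -0.3281
0.011 -0.3281
bar front [[0.439, -0.332, 0.079], [0.44, -0.301, 0.079], [0.449, -0.317, 0.083], [0.444, -0.294, 0.079], [0.448, -0.318, 0.08], [0.45, -0.293, 0.08], [0.451, -0.32, 0.079], [0.457, -0.301, 0.082], [0.45, -0.329, 0.076], [0.454, -0.311, 0.078], [0.448, -0.294, 0.074], [0.446, -0.321, 0.07]]
```

View pics/k3.png

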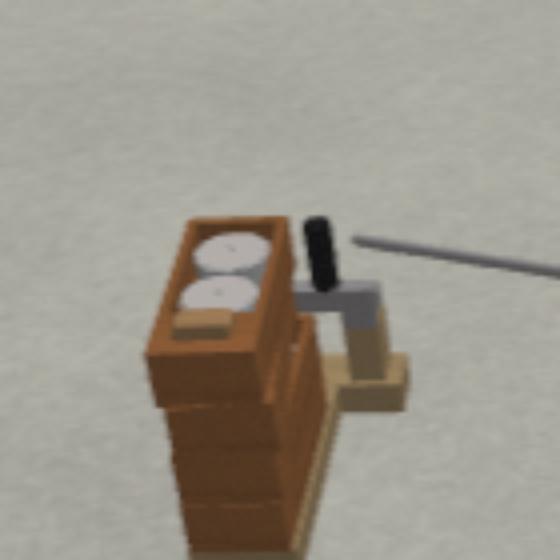

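The crop shows the bar lying in its catch at (360,300) with the knob at (320,255). It did not move under a 21 N push, so it is at its stop. The stack is unchanged, so I'm handing in.

```bash
python3 -c "
from rig import job; print(job.finish_job())"
```

```text
the job is handed in; nothing more can be done
None
```

I handed the job in at about 52 s: the matchbox is in the tub, all four trays are stacked home on the carrier and the keeper bar is shut in its catch, with the third tray left about 0.1 rad askew on its key but inside the limits by my measurements; no verdict came back.

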